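# Pack pipe offcuts upright, six around one, in a round tub

## Task

Take the three long copper pipe offcuts out of the slanted wooden rack and stand them in the three empty places of the round blue tub, so that all seven pipes stand upright on the tub's floor, packed six around one with the same short pipe in the middle. Lower the pipes in rather than dropping them, let go, and leave the jar, the carton and the tape measure where they are.

Things in the scene. Friction and masses are not known exactly. Their poses are not given: they have to be found in the camera images.
- tub: Round open blue plastic tub, screwed to the bench: outer radius 53 mm, inner radius 48 mm, height 65 mm, floor 5 mm thick. Origin: centre of the underside; z up. Its yaw is random: measured about its axis from its own +x, the three empty places of the ring lie near 0, 120 and 240 degrees, about 32 mm from the axis.
- rack: Fixed wooden rack, about 90 mm deep by 230 mm wide by 76 mm high: a drilled block whose top leans 25 degrees towards the rack's own -x (roughly towards the robot). Three blind square pockets, 30 mm wide and 34 mm deep, at y = -75, 0 and +75 mm, each square to the leaning top. Origin: centre of the underside, on the bench; z up, y along the row.
- long0_mid (a point): Centre (half-way along) of a long loose copper pipe offcut, 28 mm outside diameter, 140 mm long, 0.11 to 0.20 kg, lower edge bevelled 3 mm; starts in the rack's pocket at y = -75 mm with its foot on the pocket's bottom, leaning 25 to 30 degrees as it rests in the pocket, about 106 mm standing out. Own z runs along the pipe from foot to top.
- long1_mid (a point): Centre (half-way along) of a long loose copper pipe offcut, 28 mm outside diameter, 140 mm long, 0.11 to 0.20 kg, lower edge bevelled 3 mm; starts in the rack's pocket at y = 0 mm with its foot on the pocket's bottom, leaning 25 to 30 degrees as it rests in the pocket, about 106 mm standing out. Own z runs along the pipe from foot to top.
- long2_mid (a point): Centre (half-way along) of a long loose copper pipe offcut, 28 mm outside diameter, 140 mm long, 0.11 to 0.20 kg, lower edge bevelled 3 mm; starts in the rack's pocket at y = 75 mm with its foot on the pocket's bottom, leaning 25 to 30 degrees as it rests in the pocket, about 106 mm standing out. Own z runs along the pipe from foot to top.
- short0_top (a point): Centre of the top end of a short loose grey steel pipe offcut, 28 mm outside diameter, 75 mm long, standing upright in the tub; its foot is on the tub floor. z along the pipe. This is the one in the middle of the tub.
- short1_top (a point): Centre of the top end of a short loose grey steel pipe offcut, 28 mm outside diameter, 75 mm long, standing upright in the tub; its foot is on the tub floor. z along the pipe. One of the three in the ring, near 60 degrees in the tub's frame, about 32 mm from its axis.
- short2_top (a point): Centre of the top end of a short loose grey steel pipe offcut, 28 mm outside diameter, 75 mm long, standing upright in the tub; its foot is on the tub floor. z along the pipe. One of the three in the ring, near 180 degrees in the tub's frame, about 32 mm from its axis.
- short3_top (a point): Centre of the top end of a short loose grey steel pipe offcut, 28 mm outside diameter, 75 mm long, standing upright in the tub; its foot is on the tub floor. z along the pipe. One of the three in the ring, near 300 degrees in the tub's frame, about 32 mm from its axis.
- flux: White plastic jar with red cap, 60 mm across, 70 mm high; bystander. Origin: centre of the underside.
- carton: Closed cardboard carton 80 x 100 x 60 mm (x, y, z); bystander. Origin: centre of the underside.
- tape: Yellow tape measure 65 x 35 x 60 mm (x, y, z); bystander. Origin: centre of the underside.
Things that resemble listed ones, but are neither listed nor needed, are in the scene too. What is shaped like the part that bears long2_mid but grey or red is not meant.

How it is judged:
By the outcome, as a careful person would: the job done as asked, in the order asked, and still so for the second after the job is handed in, with the robot touching nothing.
It also fails if it takes over 72 s, if anything falls off the work surface, if the arm or the gripper's body presses on something with over 40 N, if the wrist force passes 120 N, or if a joint passes its speed limit or range.

## Robot

A 7-joint arm with a two-finger parallel gripper is mounted at the origin on the work surface. World frame = base frame: x ahead of the robot, y to its left, z up, the work surface at z = 0. Lengths are in m, angles in rad, forces in N, time in s.
With the tool pointing down it reaches from about 0.425 to 0.925 m from the base axis. Payload 6.8 kg.
Tool frame: the origin (TCP) lies between the finger pads; the fingertips stand r.tip_reach ahead of it and the grasp point (between the pads) lies 11 mm behind it (r.tip_reach is the distance from the TCP to the fingertips, in m); z points along the fingers, y is the direction in which the jaws open and shut (so a half turn about z gives the same grasp; the last joint's range is limited). The gripper opens to 85 mm and grips with 20 to 120 N. Pads are 22 mm wide; open, the fingers measure 114 mm over their backs; the gripper's body (76 mm by 85 mm) begins 54 mm behind the grasp point. The pads swing forward as they close: fully open they stand 13 mm farther back than shut.
Start: joints at [-1.444, 0.477, 0.022, 1.555, -0.011, 1.109, -0.083], TCP at [0.157, 0.656, 0.239] pointing down, gripper open.
Joint ranges: [-2.96, 2.96], [-0.34, 2.1], [-1.41, 1.46], [0.24, 2.44], [-1.37, 4.51], [0.17, 1.92], [-2.96, 2.96]. Speed limits (rad/s): [2.39, 2.39, 3.14, 3.14, 3.14, 3.14, 3.14].

## Interface

Orientations are given as a rotation vector (axis times angle).
In Python, from bench import r, eyes, spotter gives the robot as it stands.
- The arm moves only by the tool carry_out, never from a script. Its argument "series" is text: rows parted by semicolons, each of 5 numbers parted by spaces: the shift along the tool's x, y, z in cm, then the turn about the tool's z in rad, then the opening, from 0 (shut) to 1 (fully open). In form: x y z yaw gripper; .... A call has 1 to 8 rows; each row shifts and turns the commanded pose from where the row before left it, along the tool's axes as they then stand; what a row does not reach is not made up. A row lasts 1/8 s, in which the tool goes at most 62.5 mm and 10.7 degrees, less where a joint would pass 70% of its speed; a pose out of reach is approached as far as the arm can. A call with a gripper value outside its range is refused whole. The fingers move at their own pace and stop on an object; "grip_force" is the grip in N (left out, the last holds). Time passes only in rows, so rows that do not move let the fingers close. It gives the time, the measured TCP pose, the force and the opening at its end, in the units of the state.
- r.get_obs(): the state, without advancing time (a new reading comes with each control period).
- eyes.grab_frame(name): name is "side" or "top"; returns a dict with "color" (420x560x3 uint8, blue, green, red), "intrinsics" (3x3 intrinsics, pixels), "D" ([k1, k2, p1, p2, k3] as OpenCV has them; the pictures are not rectified), "R" (3x3) and "t" (3): a world point X has camera coordinates R X + t. Camera axes: x right, y down, z forward; pixel columns grow to the right and rows downward; lengths in m; the calibration is good to about 2 mm. A picture is of the moment at which its call begins. There is no depth.
- r.hand_in(): hands the job in, once; it reports no verdict.
Trained networks look in a picture, given as the dict that the camera call returned (one of the last four; its "shot" number tells which), for a name from the list of things; names that differ only in an ending like _2 or _b are one class to them, and where a whole thing is asked for, a point or a joint stands for the part that bears it (a point fixed in the world has none). Each returns a list of dicts, best first, with "confidence" (0 to 1); they miss things now and then, are a little off and sometimes report something else, mostly with a low value. They report only what shows in the picture. A call takes as long as a camera call. They do not tell look-alikes from the thing itself.
- spotter.search_frame(picture, query): "uv" ([column, row] in pixels, amid what is visible of it).
- spotter.trace(picture, query): "pixels" (420x560 bool, what is visible of it) and "uv" ([column, row] in pixels, amid what is visible of it).
- spotter.mark_of(picture, query): "uv" ([column, row] in pixels: a listed point, or the origin of a listed thing).
The state is a dict: "clock": time; "joints": joint angles; "qvel": joint speeds; "tau": joint torques, N m; "tcp_pos": TCP position; "orientation": TCP orientation; "contact_force": force on the tool from outside, world axes, zero at the start; "moment": the same for the moment, N m; "grip_width": finger opening in m.
Only numpy, scipy, OpenCV 4.12 (cv2) and the standard library are available. Lean on these libraries where they do the work, as an engineer would, in place of code of your own. Each camera call takes 0.05 s, during which the arm holds its last target.

## Working session

There is one attempt and no reset: what is moved stays moved. The work goes in short steps, Python scripts to look and compute and a tool call to move; the robot and the scene stay as the last step left them, time stands still between calls to the robot, and variables do not carry over. Pictures are saved under pics/ and viewed, and the job is handed in when it is done.

Besides the shell and the picture viewer there is one more tool, called after "Emit:" by a JSON object that holds its "name" and its "arguments", one argument or row to a line. carry_out: Moves the arm, as the interface text tells. Its arguments: {"type":"object","properties":{"series":{"type":"string"},"grip_force":{"type":"number"}},"required":["series"]}

```bash
ls -la; mkdir -p pics
python3 - <<'E'
from bench import r, eyes, spotter
import cv2,numpy as np
print(r.get_obs(), r.tip_reach)
for n in ("side","top"):
    f=eyes.grab_frame(n); cv2.imwrite(f"pics/{n}0.png",f["color"])
    print(n,f["intrinsics"],f["D"],f["R"],f["t"], -f["R"].T@f["t"])
    for q in ["tub","rack","long0_mid","long1_mid","long2_mid","short0_top","short1_top","flux","carton","tape"]:
        print(q,[(np.round(d["uv"],1).tolist(),round(d["confidence"],2)) for d in spotter.mark_of(f,q)][:8])
E
```

```text
total 12
drwxr-xr-x  3 agent agent 4096 Dec  6 21:49 .
drwxr-xr-x 23 root  root  4096 Dec  6 21:49 ..
drwxr-xr-x  2 agent agent 4096 Dec  6 21:49 pics
{'clock': 0.0, 'joints': array([-1.44411259,  0.47782347,  0.02233858,  1.55644294, -0.01151326,
        1.10933167, -0.08311246]), 'qvel': array([ 1.48458570e-03,  1.12711519e-03, -4.41376117e-04, -1.15757157e-05,
        4.22311195e-04,  8.01752953e-04, -2.72413441e-04]), 'tau': array([-1.26294012e-04, -5.96450007e+01,  1.60796966e+00, -2.81207621e+01,
        1.24441463e-02,  9.29964735e-03,  8.49586002e-06]), 'tcp_pos': array([0.15690056, 0.6559095 , 0.23831362]), 'orientation': array([-3.67933275e-01, -3.11987870e+00,  2.94536132e-03]), 'contact_force': array([ 0.33757231, -1.76342803,  0.3660901 ]), 'moment': array([ 0.01430625,  0.02297379, -0.00449229]), 'grip_width': 0.08522837840901569} 0.008
side [[508.15437871   0.         276.90519059]
 [  0.         508.15437871 202.43147803]
 [  0.           0.           1.        ]] [0.01497874 0.         0.         0.         0.        ] [[ 0.9260826  -0.3768622   0.01859815]
 [-0.2481
[... 842 characters left out ...]
.02314627 -0.18696495]
 [ 0.18683375 -0.0077259  -0.98236117]] [0.09985236 0.51903289 0.81063086] [0.36070048 0.0940718  0.89304741]
tub [([407.9, 170.2], 0.68)]
rack [([230.7, 183.2], 0.81), ([212.7, 273.3], 0.68)]
long0_mid [([258.5, 195.5], 0.86)]
long1_mid [([221.7, 197.5], 0.87), ([429.1, 151.6], 0.45)]
long2_mid [([296.3, 122.3], 0.95), ([130.2, 207.0], 0.82), ([187.0, 192.6], 0.75), ([421.7, 156.5], 0.68)]
short0_top [([421.7, 156.7], 0.71)]
short1_top [([405.5, 162.3], 0.58), ([300.4, 271.7], 0.39)]
flux [([425.1, 265.1], 0.65), ([402.1, 157.8], 0.28)]
carton [([214.7, 273.3], 0.73), ([229.6, 184.5], 0.48), ([408.5, 172.5], 0.37)]
tape [([300.1, 269.8], 0.65), ([423.7, 171.5], 0.21)]
```

View pics/side0.png

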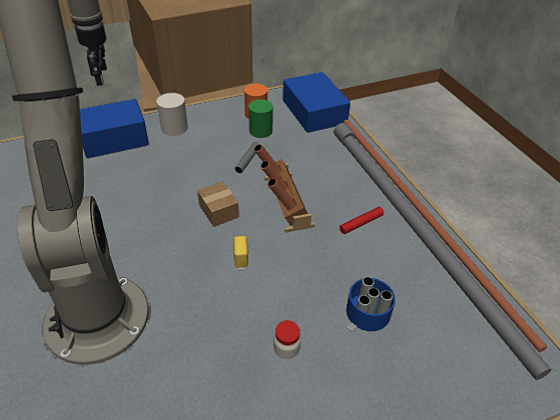

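View pics/top0.png

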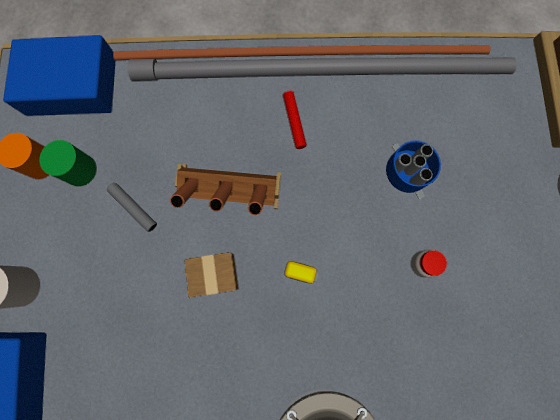

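```bash
cat > h.py <<'E'
import numpy as np, cv2
from bench import r, eyes, spotter
def tri(fs,fT,us,ut):
    P=[];n=[]
    for f,u in ((fs,us),(fT,ut)):
        n.append(cv2.undistortPoints(np.array([[u]],float),f["intrinsics"],f["D"])[0,0])
        P.append(np.c_[f["R"],f["t"]])
    X=cv2.triangulatePoints(P[0],P[1],n[0][:,None],n[1][:,None])[:,0]; X=X[:3]/X[3]
    e=[np.linalg.norm(proj(f,X)[0]-u) for f,u in ((fs,us),(fT,ut))]
    return X,np.round(e,1)
def proj(f,X):
    return cv2.projectPoints(np.atleast_2d(np.array(X,float)),cv2.Rodrigues(f["R"])[0],f["t"],f["intrinsics"],f["D"])[0][:,0]
def onz(f,u,z):
    n=cv2.undistortPoints(np.array([[u]],float),f["intrinsics"],f["D"])[0,0]
    d=f["R"].T@np.array([n[0],n[1],1]); c=-f["R"].T@f["t"]
    return c+d*(z-c[2])/d[2]
def crop(f,c,h,k,name,draw=None):
    x0,y0,x1,y1=c
    im=cv2.resize(f["color"][y0:y1,x0:x1],None,fx=k,fy=k,interpolation=cv2.INTER_CUBIC)
    if draw is not None:
        for poly,col in draw:
            p=((poly-[x0,y0]+0.5)*k-0.5).astype(int)
            cv2.polylines(im,[p.reshape(-1,1,2)],False,col,1,cv2.LINE_AA)
    cv2.imwrite("pics/"+name,im)
def cyl(f,foot,top,rad=0.014,col=(0,255,0)):
    foot=np.array(foot,float);top=np.array(top,float)
    a=(top-foot)/np.linalg.norm(top-foot); u=np.cross(a,[0,1,0]);u/=np.linalg.norm(u);v=np.cross(a,u)
    t=np.linspace(0,2*np.pi,40)[:,None]; c=rad*(np.cos(t)*u+np.sin(t)*v)
    return [(proj(f,foot+c),col),(proj(f,top+c),col)]
E
cat > m1.py <<'E'
from h import *
fs=eyes.grab_frame("side");ft=eyes.grab_frame("top")
for n,a,b in [("tub",(365,309.9),(407.9,170.2)),("rack",(290,204.2),(230.7,183.2)),("l0",(283.6,197.5),(258.5,195.5)),("l1",(277.4,174.8),(221.7,197.5)),("l2",(270.3,163.6),(187,192.6)),
 ("flux",(285.2,347.5),(425.1,265.1)),("carton",(217.2,211.3),(214.7,273.3)),("tape",(240.5,260.3),(300.1,269.8))]:
    X,e=tri(fs,ft,a,b); print(n,np.round(X,4),e)
for q in ["short0_top","short1_top","short2_top","short3_top"]:
    for f,n in((fs,'s'),(ft,'t')): print(q,n,[(np.round(d["uv"],1).tolist(),round(d["confidence"],2)) for d in spotter.mark_of(f,q)])
crop(ft,(375,125,455,205),0,7,"t_tub.png");crop(ft,(155,150,295,225),0,5,"t_rack.png")
crop(fs,(325,260,415,340),0,7,"s_tub.png");crop(fs,(225,135,325,240),0,5,"s_rack.png")
E
python3 m1.py
```

```text
tub [ 0.5951 -0.2133  0.0078] [1.6 1.6]
rack [ 0.5791  0.2025 -0.0122] [1.  1.2]
l0 [0.5258 0.1322 0.0943] [1.  1.2]
l1 [0.5276 0.2037 0.1142] [2.1 2.9]
l2 [0.5409 0.2802 0.0921] [0.8 1.1]
flux [ 0.3774 -0.235   0.0065] [0.6 0.6]
carton [3.689e-01 2.376e-01 1.000e-04] [1.5 1.8]
tape [ 0.3724  0.0463 -0.0041] [1.6 1.8]
short0_top s [([373.6, 294.2], 0.57), ([286.9, 350.2], 0.56)]
short0_top t [([420.4, 157.9], 0.7)]
short1_top s [([364.9, 276.7], 0.65)]
short1_top t [([405.6, 161.2], 0.74)]
short2_top s [([365.4, 301.8], 0.49)]
short2_top t [([426.7, 172.4], 0.59), ([430.6, 151.3], 0.51)]
short3_top s [([387.9, 295.1], 0.61)]
short3_top t [([431.2, 153.9], 0.61)]
```

```bash
python3 -c "
import cv2,numpy as np
a=[cv2.imread('pics/'+n) for n in('t_tub.png','s_tub.png')]
print([x.shape for x in a])"
```

```text
[(560, 560, 3), (560, 630, 3)]
```

View pics/t_tub.png

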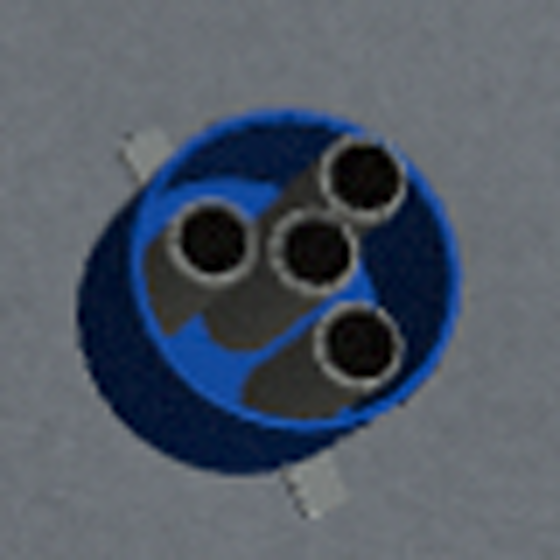

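View pics/s_tub.png

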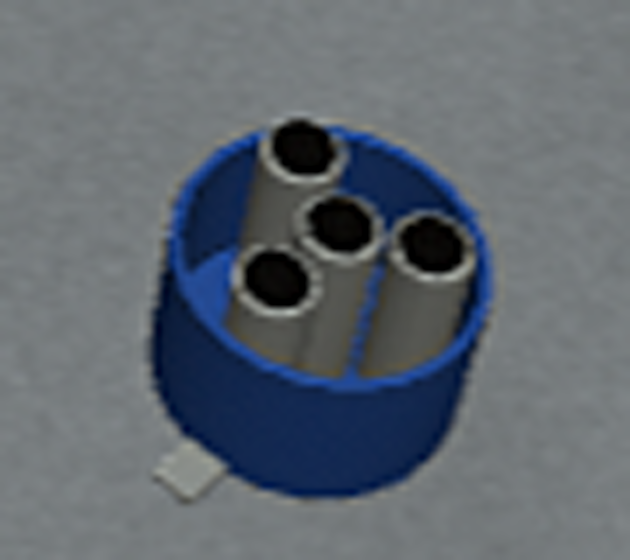

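View pics/t_rack.png

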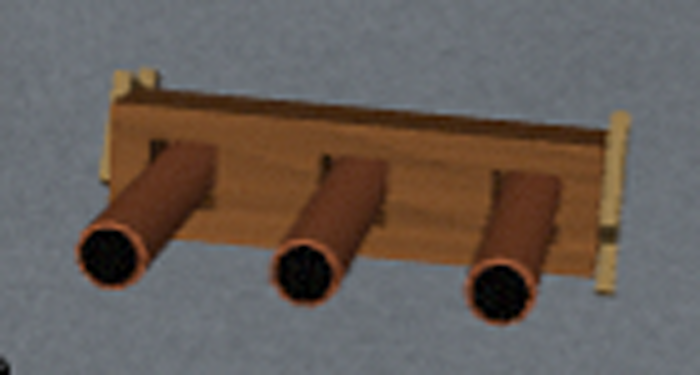

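View pics/s_rack.png

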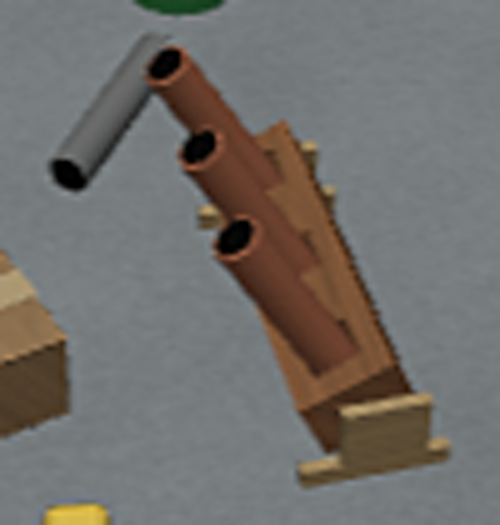

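```bash
cat > m2.py <<'E'
from h import *
fs=eyes.grab_frame("side");ft=eyes.grab_frame("top")
S={}
for n,s,t,z in [("A",(386.3,294.6),(426.4,149.7),.08),("0",(373.3,291.9),(419.6,160.0),.08),("B",(367.9,281),(404.9,159),.08),("C",(364.1,299.7),(425.6,173.9),.08),
 ("l0",(271.8,182.2),(254.8,207.8),None),("l1",(264.8,164.2),(215.8,204),None),("l2",(257.8,147.8),(177,200.6),None)]:
    X,e=tri(fs,ft,s,t); print(n,np.round(X,4),e, end=' ')
    if z: print(np.round(onz(fs,s,z),4),np.round(onz(ft,t,z),4))
    else: print()
print(onz(ft,(416.9,162.9),.065))
E
python3 m2.py
```

```text
A [ 0.6241 -0.2341  0.0794] [0.4 0.4] [ 0.6229 -0.2345  0.08  ] [ 0.6247 -0.2341  0.08  ]
0 [ 0.6007 -0.2168  0.0793] [0.5 0.5] [ 0.599  -0.2172  0.08  ] [ 0.6017 -0.2168  0.08  ]
B [ 0.6042 -0.1849  0.0791] [0.3 0.3] [ 0.6029 -0.1855  0.08  ] [ 0.6046 -0.1848  0.08  ]
C [ 0.5703 -0.2275  0.0784] [0.3 0.3] [ 0.5689 -0.2284  0.08  ] [ 0.5704 -0.227   0.08  ]
l0 [0.4908 0.1363 0.156 ] [0.3 0.5] 
l1 [0.5    0.2104 0.1563] [0.3 0.4] 
l2 [0.5083 0.285  0.1554] [0.4 0.5] 
[ 0.59965003 -0.21589645  0.065     ]
```

```bash
cat >> h.py <<'E'
from scipy.spatial.transform import Rotation as Ro
def go(T,xang=None,wide=False):
    o=r.get_obs(); R=Ro.from_rotvec(o["orientation"]).as_matrix()
    a=np.degrees(np.arctan2(R[1,0],R[0,0]))
    d=R.T@(np.array(T)-o["tcp_pos"])*100
    print("t",round(o["clock"],2),"tcp",np.round(o["tcp_pos"],4),"xang",round(a,1),"tilt",np.round(R[2,:2],3),"F",np.round(o["contact_force"],1),"w",round(o["grip_width"],4))
    print("tool delta cm",np.round(d,2), "" if xang is None else "yaw rad %.3f"%(-np.radians((xang-a+180)%360-180)))
E
python3 -c "
from h import *
go((.5026,.1349,.22),173.3)"
```

```text
t 1.7 tcp [0.1571 0.6565 0.2393] xang 166.5 tilt [0. 0.] F [0.4 0.2 0.7] w 0.0852
tool delta cm [-45.74 -42.69   1.93] yaw rad -0.118
```

Emit:
{"name": "carry_out", "arguments": {
  "series": "-4 -3.8 0 0 0.6; -4 -3.8 0 0 0.6; -4 -3.8 0 0 0.6; -4 -3.8 0 0 0.6; -4 -3.8 0 0 0.6; -4 -3.8 0 0 0.6; -4 -3.8 0 0 0.6; -4 -3.8 0 0 0.6",
  "grip_force": 30
}}

```text
clock: 2.7
tcp_pos: [0.3984, 0.2849, 0.2397]
orientation: [0.368, 3.119, 0.001]
contact_force: [0.3, 1.1, -0.1]
grip_width: 0.0513
```

```bash
python3 -c "
from h import *
go((.5026,.1349,.22),173.3)"
```

```text
t 2.7 tcp [0.3984 0.2849 0.2397] xang 166.6 tilt [-0.     0.001] F [ 0.3  1.1 -0.1] w 0.0513
tool delta cm [-13.62 -12.16   1.96] yaw rad -0.118
```

Emit:
{"name": "carry_out", "arguments": {
  "series": "-3.6 -3.2 0.5 0 0.6; -3.6 -3.2 0.5 0 0.6; -3.6 -3.2 0.5 0 0.6; -2 -1.8 0.4 0 0.6; 0 0 0 -0.118 0.6; 0 0 0 0 0.6; 0 0 0 0 0.6"
}}

```text
clock: 3.58
tcp_pos: [0.4953, 0.1461, 0.2204]
orientation: [0.186, 3.136, 0.0]
contact_force: [-0.5, 0.5, -0.4]
grip_width: 0.0512
```

```bash
python3 -c "
from h import *
go((.5026,.1349,.123),173.3)"
```

```text
t 3.58 tcp [0.4953 0.1461 0.2204] xang 173.2 tilt [-0.  0.] F [-0.5  0.5 -0.4] w 0.0512
tool delta cm [-0.85 -1.03  9.74] yaw rad -0.001
```

Emit:
{"name": "carry_out", "arguments": {
  "series": "-0.85 -1.03 0 0 0.6; 0 0 3 0 0.6; 0 0 3 0 0.6; 0 0 2.5 0 0.6; 0 0 1.24 0 0.6; 0 0 0 0 0.6; 0 0 0 0 0.6"
}}

```text
clock: 4.45
tcp_pos: [0.5035, 0.1346, 0.1238]
orientation: [0.184, 3.135, 0.001]
contact_force: [0.5, 0.3, -1.1]
grip_width: 0.0514
```

```bash
python3 -c "
from h import *
go((.5026,.1349,.123),173.3)
fs=eyes.grab_frame('side');ft=eyes.grab_frame('top')
crop(ft,(200,140,300,240),0,5,'t1.png');crop(fs,(210,90,330,230),0,5,'s1.png')
a=cv2.imread('pics/t1.png');b=cv2.imread('pics/s1.png');b=cv2.resize(b,(int(600/700*600),600));
c=np.zeros((600,514+280,3),np.uint8);c[:,:514]=b[:,:514];a=cv2.resize(a,(280,280));c[:280,514:]=a;cv2.imwrite('pics/c1.png',c)"
```

```text
t 4.45 tcp [0.5035 0.1346 0.1238] xang 173.3 tilt [-0.001  0.001] F [ 0.5  0.3 -1.1] w 0.0514
tool delta cm [0.09 0.02 0.08] yaw rad -0.000
```

View pics/c1.png

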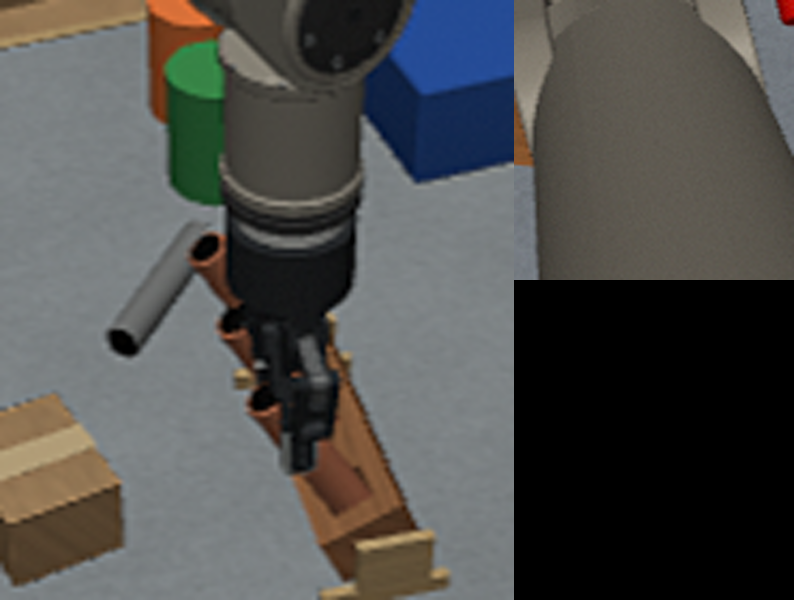

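Emit:
{"name": "carry_out", "arguments": {
  "series": "0 0 0 0 0; 0 0 0 0 0; 0 0 0 0 0; 0 0 0 0 0; 0 0 0 0 0",
  "grip_force": 40
}}

```text
clock: 5.18
tcp_pos: [0.503, 0.1347, 0.1234]
orientation: [0.183, 3.136, 0.001]
contact_force: [-0.7, 0.5, 6.1]
grip_width: 0.0266
```

Emit:
{"name": "carry_out", "arguments": {
  "series": "0.3 0 -0.6 0 0; 0.45 0 -0.9 0 0; 0.9 0 -1.8 0 0; 0.9 0 -1.8 0 0; 0 0 -2.5 0 0; 0 0 -1 0 0; 0 0 0 0 0"
}}

```text
clock: 6.05
tcp_pos: [0.4773, 0.1376, 0.2092]
orientation: [0.183, 3.136, 0.001]
contact_force: [-0.1, -0.5, -2.6]
grip_width: 0.0271
```

```bash
cat > pic.py <<'E'
from h import *
import sys
n=sys.argv[1]; c=[int(v) for v in sys.argv[2:6]]; d=[int(v) for v in sys.argv[6:10]]
fs=eyes.grab_frame('side');ft=eyes.grab_frame('top')
def cr(f,c):
    im=f["color"][c[1]:c[3],c[0]:c[2]]; k=min(398/im.shape[1],598/im.shape[0]); return cv2.resize(im,None,fx=k,fy=k,interpolation=cv2.INTER_CUBIC)
o=np.zeros((600,800,3),np.uint8)
a=cr(fs,c);b=cr(ft,d);o[:a.shape[0],:a.shape[1]]=a;o[:b.shape[0],400:400+b.shape[1]]=b
cv2.imwrite(f'pics/{n}.png',o)
go((.5,-.03,.1))
E
python3 pic.py p2 210 60 330 230 200 100 320 240
```

```text
t 6.15 tcp [0.4768 0.1373 0.2081] xang 173.3 tilt [ 0.001 -0.001] F [ 0.3  0.2 -1.9] w 0.0269
tool delta cm [ -4.27 -16.34  10.82]
```

View pics/p2.png

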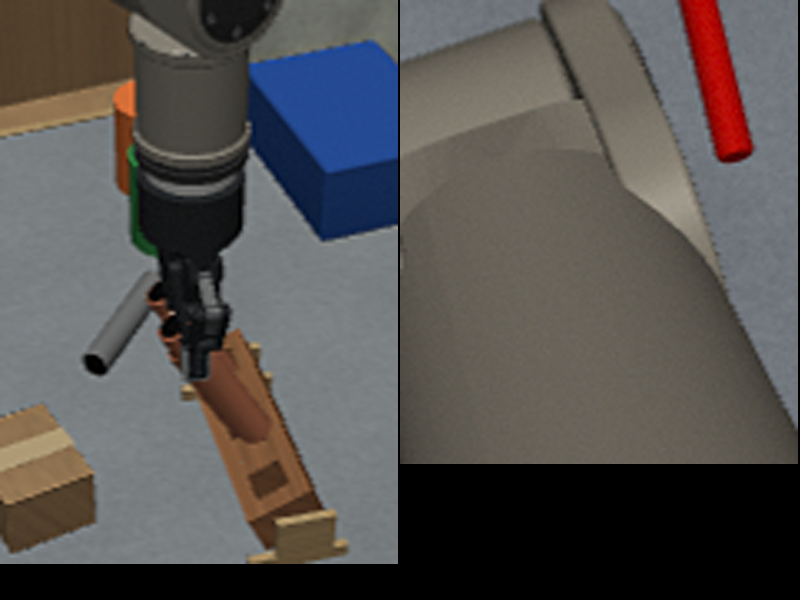

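Emit:
{"name": "carry_out", "arguments": {
  "series": "-1 -5 0 0 0; -1 -5.3 0 0 0; -2.2 -6 0 0 0; 0 0 4 0 0; 0 0 4 0 0; 0 0 2 0 0; 0 0 0 0 0; 0 0 0 0 0"
}}

```text
clock: 7.15
tcp_pos: [0.5001, -0.028, 0.1092]
orientation: [0.184, 3.136, -0.0]
contact_force: [0.4, 0.2, -1.9]
grip_width: 0.0271
```

```bash
python3 pic.py p3 250 110 400 310 240 100 400 280
```

```text
t 7.25 tcp [ 0.5005 -0.0279  0.1098] xang 173.3 tilt [-0.002  0.   ] F [ 0.2 -0.2 -1.1] w 0.0273
tool delta cm [ 0.03 -0.22  0.98]
```

View pics/p3.png

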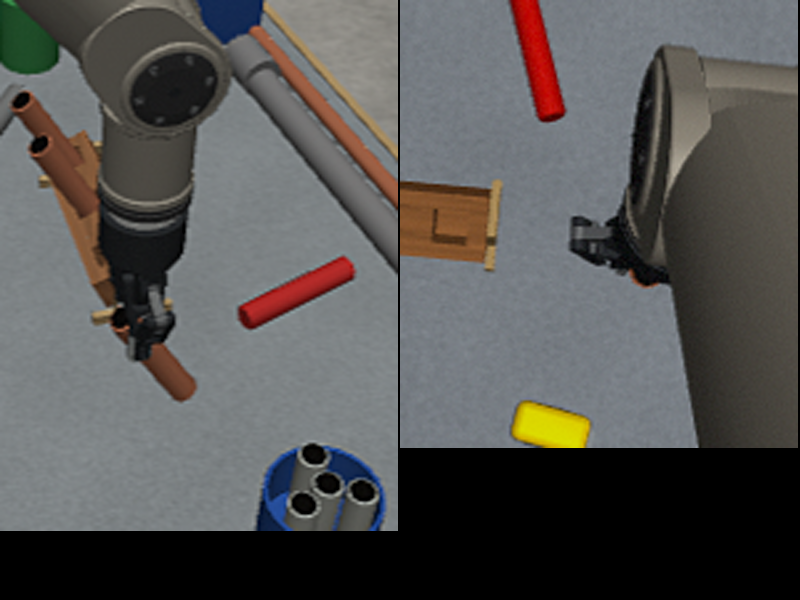

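Emit:
{"name": "carry_out", "arguments": {
  "series": "0 0 0.8 0 0; 0 0 0.4 0 0; 0 0 0 0 0",
  "grip_force": 30
}}

```text
clock: 7.62
tcp_pos: [0.4995, -0.0279, 0.0965]
orientation: [-0.183, -3.135, 0.0]
contact_force: [0.1, -0.1, -2.0]
grip_width: 0.0271
```

Emit:
{"name": "carry_out", "arguments": {
  "series": "0 0 0.25 0 0; 0 0 0 0 0"
}}

```text
clock: 7.88
tcp_pos: [0.4999, -0.028, 0.0944]
orientation: [0.183, 3.136, 0.0]
contact_force: [-0.1, -0.5, -1.2]
grip_width: 0.0269
```

Emit:
{"name": "carry_out", "arguments": {
  "series": "0 0 0.25 0 0; 0 0 0 0 0"
}}

```text
clock: 8.12
tcp_pos: [0.4998, -0.028, 0.0932]
orientation: [-0.184, -3.136, -0.002]
contact_force: [-6.4, 0.8, 17.4]
grip_width: 0.0269
```

Emit:
{"name": "carry_out", "arguments": {
  "series": "-0.6 0 -0.21 0 0; -0.6 0 -0.2 0 0; 0 0 0 0 0"
}}

```text
clock: 8.5
tcp_pos: [0.5124, -0.0294, 0.096]
orientation: [0.183, 3.135, -0.0]
contact_force: [0.3, 0.8, -1.5]
grip_width: 0.0271
```

```bash
python3 pic.py p4 270 160 370 310 240 100 400 280
```

```text
t 8.6 tcp [ 0.5115 -0.0294  0.0957] xang 173.3 tilt [ 0.001 -0.   ] F [ 0.3  0.6 -1.8] w 0.0272
tool delta cm [ 1.14 -0.2  -0.43]
```

View pics/p4.png

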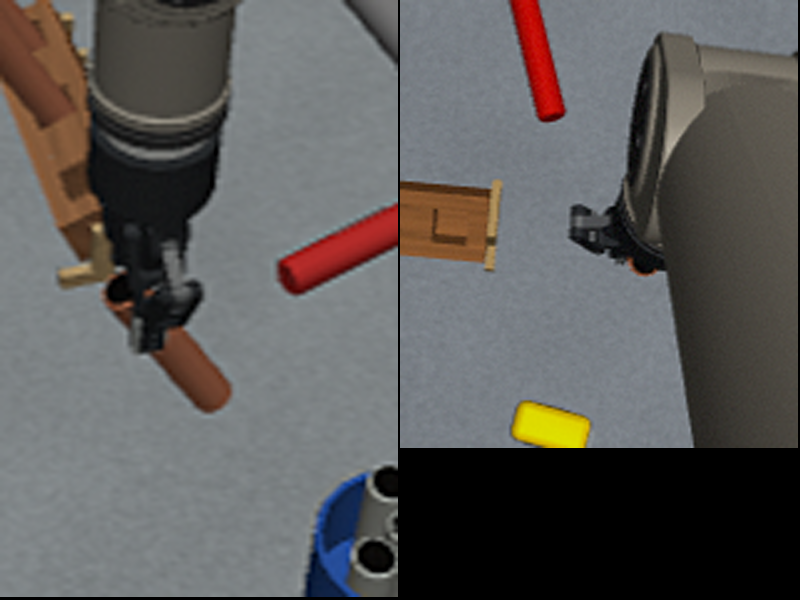

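Emit:
{"name": "carry_out", "arguments": {
  "series": "0 0 -2.8 0.17 0; 0 0 0 0.17 0; 0 0 0 0.17 0; 0 0 0 0.17 0; 0 0 0 0.17 0; 0 0 0 0.17 0; 0 0 0 0 0"
}}

```text
clock: 9.48
tcp_pos: [0.5114, -0.0292, 0.1237]
orientation: [-1.689, -2.649, 0.001]
contact_force: [0.5, 0.3, -1.6]
grip_width: 0.0276
```

```bash
python3 -c "
from h import *
go((.538,-.083,.124))"
```

```text
t 9.47 tcp [ 0.5114 -0.0292  0.1237] xang 115.0 tilt [-0.    -0.001] F [ 0.5  0.3 -1.6] w 0.0276
tool delta cm [-6.    0.14 -0.03]
```

Emit:
{"name": "carry_out", "arguments": {
  "series": "-3 0.07 0 0 0; -3 0.07 0 0 0; -2 0 0 0 0; -1.5 0 0 0 0; 0 0 0 0 0"
}}

```text
clock: 10.1
tcp_pos: [0.5525, -0.1153, 0.1236]
orientation: [-1.69, -2.647, 0.001]
contact_force: [-0.3, 0.6, -2.1]
grip_width: 0.0271
```

```bash
python3 pic.py p5 290 190 410 340 300 80 460 240
```

```text
t 10.2 tcp [ 0.5528 -0.1146  0.1238] xang 114.9 tilt [-0. -0.] F [ 0.3 -0.2 -1.9] w 0.0268
tool delta cm [ 9.9  -1.22  2.38]
```

View pics/p5.png

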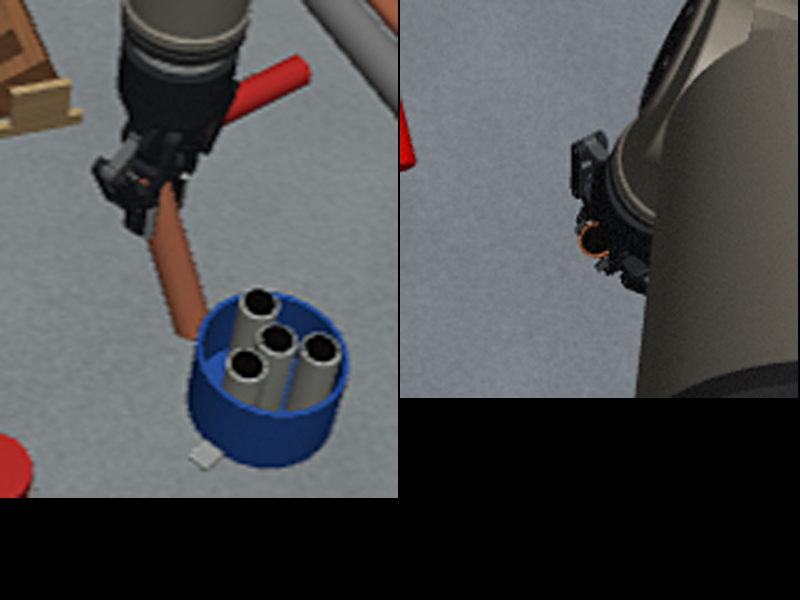

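Emit:
{"name": "carry_out", "arguments": {
  "series": "-0.8 0 0 0 0; -0.8 0 0 0 0; -0.8 0 0 0 0; 0 0 0 0 0"
}}

```text
clock: 10.7
tcp_pos: [0.5633, -0.1373, 0.1239]
orientation: [1.691, 2.647, -0.0]
contact_force: [-0.7, 2.7, -2.7]
grip_width: 0.0271
```

```bash
python3 pic.py p6 290 190 410 340 300 80 460 240
```

```text
t 10.8 tcp [ 0.5631 -0.137   0.1239] xang 114.9 tilt [-0.001  0.   ] F [ 0.3  3.3 -2.7] w 0.0273
tool delta cm [12.37 -1.23  2.38]
```

View pics/p6.png

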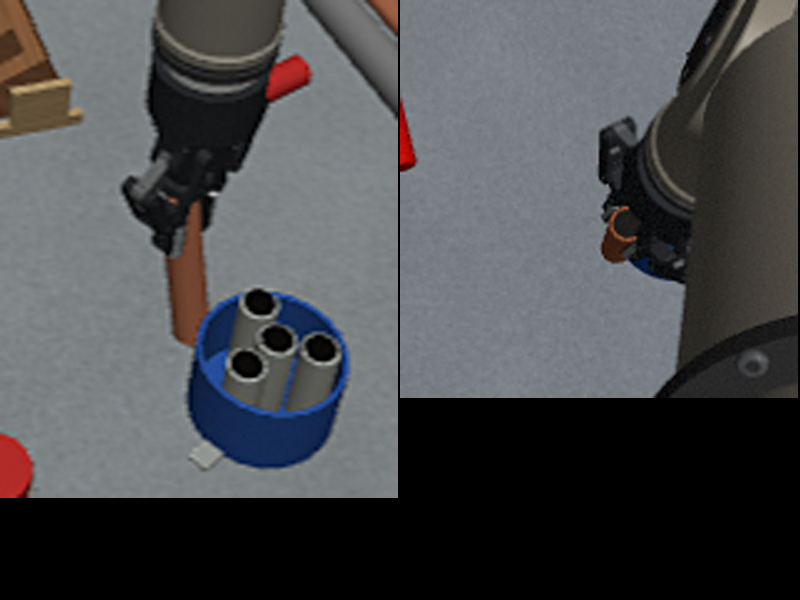

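Emit:
{"name": "carry_out", "arguments": {
  "series": "-0.8 0 0 0 0; -0.8 0 0 0 0; -0.3 0 0 0 0; 0 0 0 0 0"
}}

```text
clock: 11.3
tcp_pos: [0.5712, -0.1545, 0.124]
orientation: [1.692, 2.647, -0.0]
contact_force: [-0.4, 1.6, -0.0]
grip_width: 0.0272
```

```bash
python3 pic.py p7 290 190 410 340 300 80 460 240
```

```text
t 11.4 tcp [ 0.5711 -0.1544  0.124 ] xang 114.9 tilt [-0.001  0.   ] F [-0.6  0.5 -1.9] w 0.027
tool delta cm [14.27 -1.22  2.39]
```

View pics/p7.png

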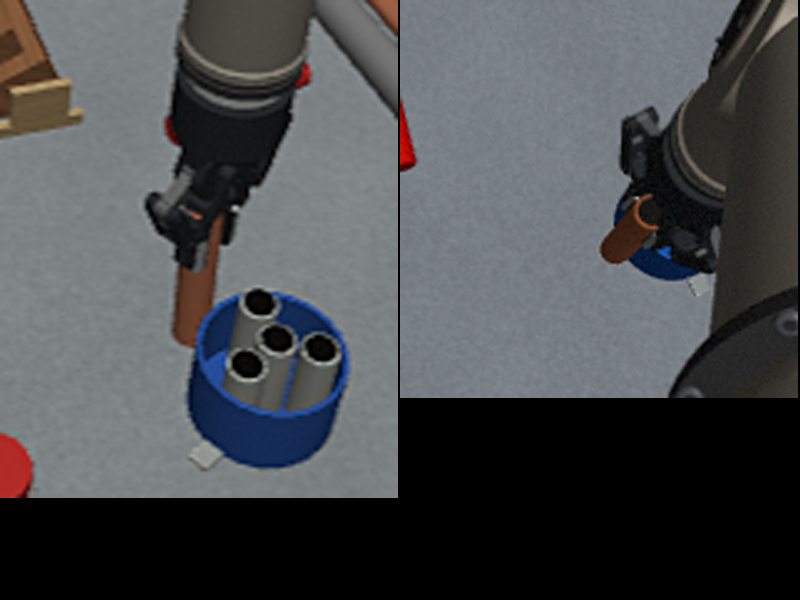

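```bash
cat > ov.py <<'E'
from h import *
import sys
# overlay cylinder: args name, top-above-grasp(mm), lean deg, box side, box top
n=sys.argv[1]; up=float(sys.argv[2])/1000; lean=np.radians(float(sys.argv[3])); c=[int(v) for v in sys.argv[4:8]]; d=[int(v) for v in sys.argv[8:12]]
o=r.get_obs();R=Ro.from_rotvec(o["orientation"]).as_matrix()
G=o["tcp_pos"]-R[:,2]*0.011; a=R[:,0]*np.sin(lean)-R[:,2]*np.cos(lean)
top=G+a*up; foot=top-a*.14
print("G",np.round(G,4),"foot",np.round(foot,4),"F",np.round(o["contact_force"],1))
out=np.zeros((600,800,3),np.uint8)
for f,cc,x in ((eyes.grab_frame('side'),c,0),(eyes.grab_frame('top'),d,400)):
    k=min(398/(cc[2]-cc[0]),598/(cc[3]-cc[1]))
    im=cv2.resize(f["color"][cc[1]:cc[3],cc[0]:cc[2]],None,fx=k,fy=k,interpolation=cv2.INTER_CUBIC)
    for p,col in cyl(f,foot,top):
        cv2.polylines(im,[((p-cc[:2]+.5)*k-.5).astype(np.int32).reshape(-1,1,2)],False,col,1,cv2.LINE_AA)
    out[:im.shape[0],x:x+im.shape[1]]=im
cv2.imwrite(f'pics/{n}.png',out)
E
python3 ov.py p8 25 0 310 210 400 310 370 120 450 200
```

```text
G [ 0.5711 -0.1544  0.135 ] foot [ 0.5711 -0.1544  0.02  ] F [-0.6  0.5 -1.9]
```

View pics/p8.png

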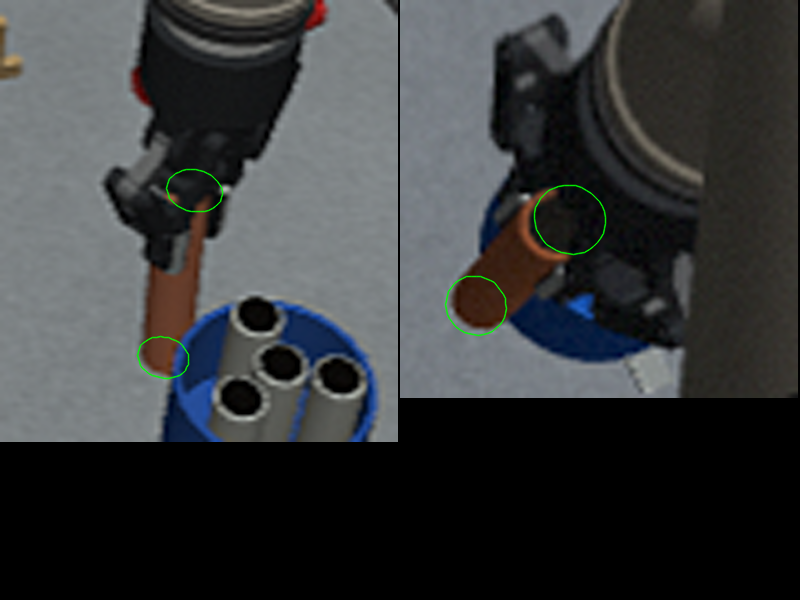

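Emit:
{"name": "carry_out", "arguments": {
  "series": "-0.2 0 0 0 0; -0.1 0 0 0 0; 0 0 0 0 0"
}}

```text
clock: 11.88
tcp_pos: [0.5721, -0.1562, 0.1239]
orientation: [-1.69, -2.647, -0.0]
contact_force: [-1.0, 3.8, -1.1]
grip_width: 0.0272
```

```bash
python3 ov.py p9 22 0 310 210 400 310 370 120 450 200
```

```text
G [ 0.5721 -0.1562  0.1349] foot [ 0.572  -0.1562  0.0169] F [-1.   3.8 -1.1]
```

View pics/p9.png

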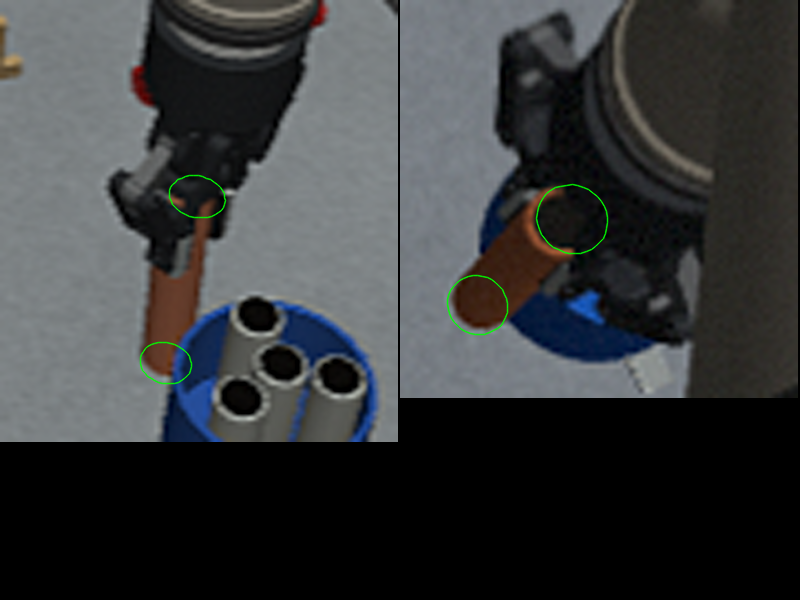

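Emit:
{"name": "carry_out", "arguments": {
  "series": "-0.15 0 0 0 0; 0 0 0 0 0"
}}

```text
clock: 12.22
tcp_pos: [0.573, -0.1581, 0.124]
orientation: [-1.691, -2.647, -0.0]
contact_force: [-1.8, 4.0, -1.0]
grip_width: 0.0272
```

Emit:
{"name": "carry_out", "arguments": {
  "series": "1.5 0 0 0 0; 1 0 1.0 0 0; 0 0 0.4 0 0; 0 0 0 0 0"
}}

```text
clock: 12.72
tcp_pos: [0.5621, -0.1356, 0.1095]
orientation: [-1.691, -2.647, 0.001]
contact_force: [-0.0, -1.0, -1.6]
grip_width: 0.0272
```

```bash
python3 ov.py p10 22 0 290 190 380 290 350 100 430 180
```

```text
G [ 0.5621 -0.1356  0.1205] foot [ 0.5621 -0.1356  0.0025] F [-0.  -1.  -1.6]
```

View pics/p10.png

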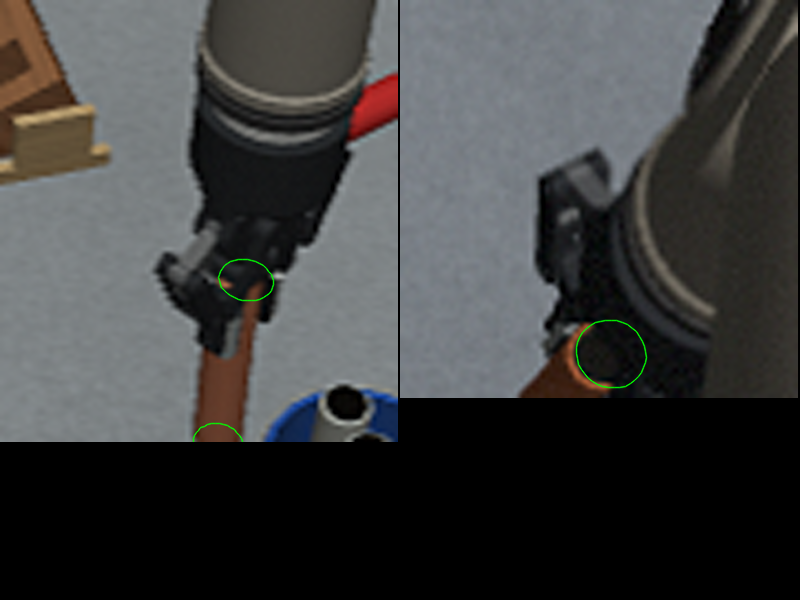

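Now press down on the bench to align the foot flat.

Emit:
{"name": "carry_out", "arguments": {
  "series": "0 0 0.25 0 0; 0 0 0 0 0"
}}

```text
clock: 13.08
tcp_pos: [0.5623, -0.1356, 0.1074]
orientation: [-1.691, -2.647, 0.0]
contact_force: [-0.5, 0.1, -2.7]
grip_width: 0.0271
```

Emit:
{"name": "carry_out", "arguments": {
  "series": "0 0 0.15 0 0; 0 0 0 0 0"
}}

```text
clock: 13.32
tcp_pos: [0.5623, -0.1353, 0.1059]
orientation: [-1.691, -2.647, 0.0]
contact_force: [-0.1, 0.4, -1.8]
grip_width: 0.0272
```

Emit:
{"name": "carry_out", "arguments": {
  "series": "0 0 0.15 0 0; 0 0 0 0 0"
}}

```text
clock: 13.58
tcp_pos: [0.5623, -0.1353, 0.1044]
orientation: [-1.691, -2.647, 0.0]
contact_force: [-0.5, 0.3, -1.6]
grip_width: 0.027
```

Emit:
{"name": "carry_out", "arguments": {
  "series": "0 0 0.15 0 0; 0 0 0 0 0"
}}

```text
clock: 13.82
tcp_pos: [0.5623, -0.1353, 0.1029]
orientation: [-1.691, -2.647, 0.0]
contact_force: [-0.9, -0.7, -2.9]
grip_width: 0.027
```

Emit:
{"name": "carry_out", "arguments": {
  "series": "0 0 0.15 0 0; 0 0 0.05 0 0; 0 0 0 0 0"
}}

```text
clock: 14.2
tcp_pos: [0.5629, -0.1359, 0.1025]
orientation: [1.691, 2.646, 0.002]
contact_force: [-3.9, 1.0, 11.8]
grip_width: 0.0272
```

Emit:
{"name": "carry_out", "arguments": {
  "series": "0 0 0.15 0 0; 0 0 0 0 0"
}}

```text
clock: 14.45
tcp_pos: [0.5638, -0.1368, 0.1022]
orientation: [1.691, 2.644, 0.002]
contact_force: [-4.7, -0.3, 20.2]
grip_width: 0.0275
```

Emit:
{"name": "carry_out", "arguments": {
  "series": "0 0 0.15 0 0; 0 0 0 0 0; 0 0 0 0 0"
}}

```text
clock: 14.82
tcp_pos: [0.5646, -0.1378, 0.1019]
orientation: [1.69, 2.642, 0.003]
contact_force: [-6.2, -1.4, 27.9]
grip_width: 0.027
```

```bash
python3 ov.py p11 26.3 0 290 200 380 300 340 110 420 190
```

```text
G [ 0.5645 -0.1378  0.1129] foot [ 0.5652 -0.1379 -0.0008] F [-6.2 -1.4 27.9]
```

View pics/p11.png

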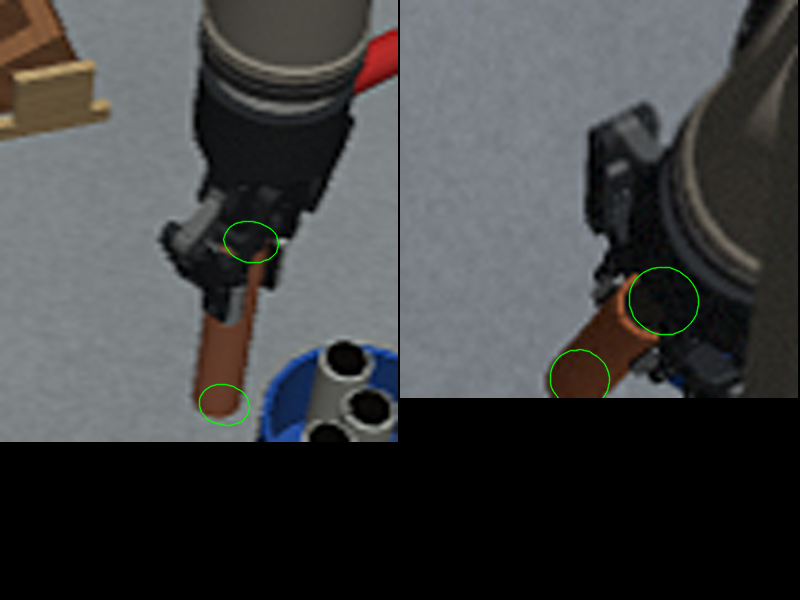

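Emit:
{"name": "carry_out", "arguments": {
  "series": "0 0 -0.4 0 0; 0 0 0 0 0.45; 0 0 0 0 0.45; 0 0 0 0 0.45"
}}

```text
clock: 15.42
tcp_pos: [0.5622, -0.1352, 0.1016]
orientation: [-1.691, -2.647, 0.0]
contact_force: [0.4, -0.6, -0.6]
grip_width: 0.0384
```

```bash
python3 ov.py p12 26.3 0 290 200 380 300 340 110 420 190
```

```text
G [ 0.5622 -0.1352  0.1126] foot [ 0.5622 -0.1352 -0.0011] F [ 0.4 -0.6 -0.6]
```

View pics/p12.png

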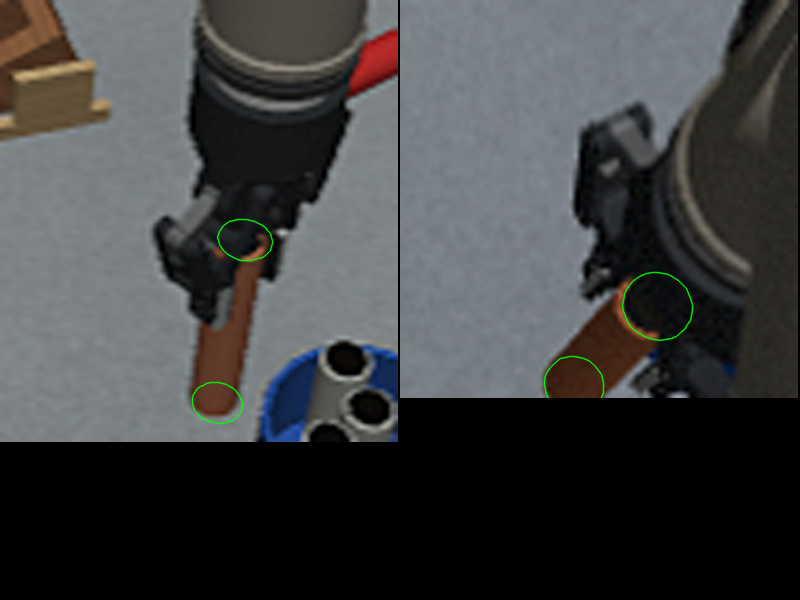

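Emit:
{"name": "carry_out", "arguments": {
  "series": "0 0 0 0 0; 0 0 0 0 0; 0 0 0 0 0; 0 0 -3 0 0; 0 0 -5 0 0; 0 0 -2 0 0; 0 0 0 0 0",
  "grip_force": 60
}}

```text
clock: 16.4
tcp_pos: [0.5631, -0.1354, 0.2031]
orientation: [1.69, 2.646, 0.003]
contact_force: [0.0, 0.8, -1.7]
grip_width: 0.0269
```

```bash
python3 -c "
from h import *
go((.6293,-.2039,.201))"
```

```text
t 16.4 tcp [ 0.5631 -0.1354  0.2031] xang 114.9 tilt [-0.001  0.003] F [ 0.   0.8 -1.7] w 0.0269
tool delta cm [-9.    3.13  0.23]
```

Emit:
{"name": "carry_out", "arguments": {
  "series": "-3 1 0 0 0; -3 1.1 0 0 0; -3 1.03 0 0 0; 0 0 0 0 0; 0 0 0 0 0"
}}

```text
clock: 17.02
tcp_pos: [0.6274, -0.2031, 0.2002]
orientation: [-1.69, -2.645, 0.001]
contact_force: [0.3, -0.5, -2.3]
grip_width: 0.0269
```

```bash
python3 ov.py p13 27.4 0 335 205 425 325 370 110 450 190
```

```text
G [ 0.6275 -0.2031  0.2112] foot [ 0.6271 -0.203   0.0986] F [ 0.3 -0.5 -2.3]
```

View pics/p13.png

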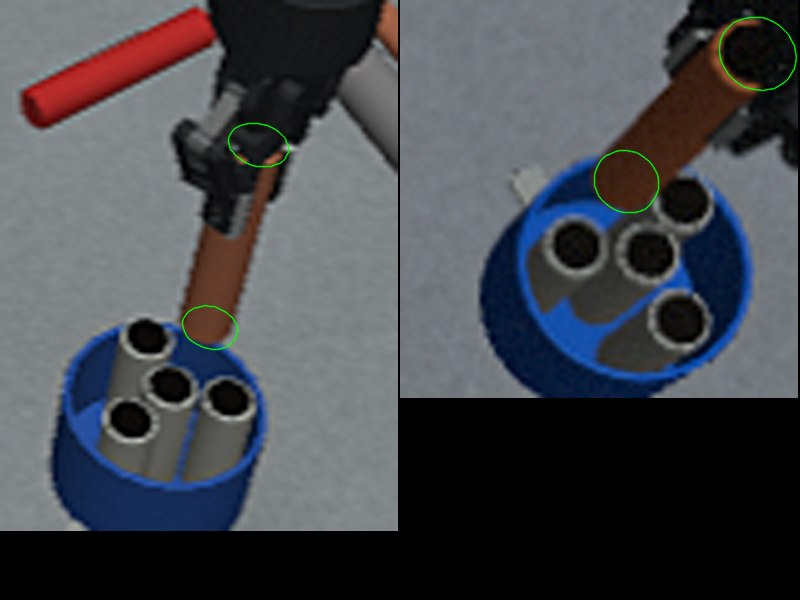

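```bash
python3 -c "
from h import *
go((.629,-.2042,.1066))"
```

```text
t 17.12 tcp [ 0.6278 -0.2027  0.201 ] xang 114.9 tilt [ 0.002 -0.001] F [-1.  -0.9 -1.6] w 0.0269
tool delta cm [-0.21  0.05  9.44]
```

Emit:
{"name": "carry_out", "arguments": {
  "series": "-0.15 0.05 1.5 0 0; 0 0 1 0 0; 0 0 0.7 0 0; 0 0 0 0 0"
}}

```text
clock: 17.62
tcp_pos: [0.6292, -0.2048, 0.1691]
orientation: [-1.69, -2.646, 0.001]
contact_force: [0.1, -0.3, -1.3]
grip_width: 0.027
```

```bash
python3 ov.py p14 27.4 0 345 225 415 315 385 125 445 185
```

```text
G [ 0.6293 -0.2048  0.1801] foot [ 0.6291 -0.2047  0.0675] F [ 0.1 -0.3 -1.3]
```

View pics/p14.png

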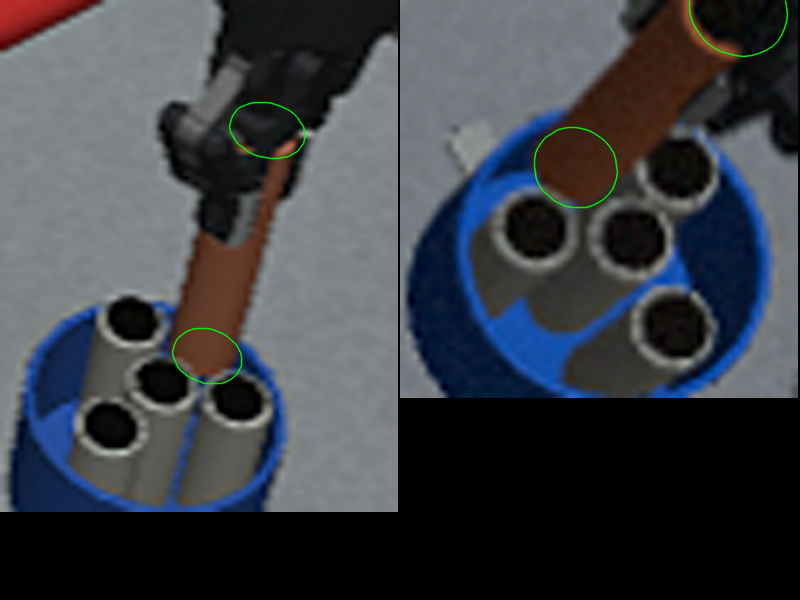

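Emit:
{"name": "carry_out", "arguments": {
  "series": "0 0 1 0 0; 0 0 1 0 0; 0 0 1 0 0; 0 0 0 0 0"
}}

```text
clock: 18.23
tcp_pos: [0.629, -0.2047, 0.1387]
orientation: [-1.69, -2.646, 0.001]
contact_force: [-0.5, 0.3, -2.7]
grip_width: 0.0267
```

Emit:
{"name": "carry_out", "arguments": {
  "series": "0 0 1 0 0; 0 0 1 0 0; 0 0 0.7 0 0; 0 0 0 0 0"
}}

```text
clock: 18.73
tcp_pos: [0.6292, -0.2048, 0.1121]
orientation: [-1.69, -2.646, 0.001]
contact_force: [0.3, -0.0, -2.4]
grip_width: 0.0266
```

Emit:
{"name": "carry_out", "arguments": {
  "series": "0 0 0.4 0 0; 0 0 0.15 0 0; 0 0 0.1 0 0; 0 0 0 0 0"
}}

```text
clock: 19.23
tcp_pos: [0.6298, -0.2052, 0.107]
orientation: [1.691, 2.647, 0.001]
contact_force: [-1.3, 0.3, 3.2]
grip_width: 0.027
```

Emit:
{"name": "carry_out", "arguments": {
  "series": "0 0 0 0 0.5; 0 0 0 0 0.5; 0 0 -2 0 0.5; 0 0 -4 0 0.5; 0 0 -4 0 0.5; 0 0 0 -0.18 0.5; 0 0 0 -0.18 0.5; 0 0 0 -0.18 0.5"
}}

```text
clock: 20.23
tcp_pos: [0.63, -0.2053, 0.2082]
orientation: [0.915, 3.004, -0.0]
contact_force: [-0.7, -0.0, -0.2]
grip_width: 0.0429
```

Emit:
{"name": "carry_out", "arguments": {
  "series": "0 0 0 -0.18 0.6; 0 0 0 -0.18 0.6; 0 0 0 -0.12 0.6; 0 0 0 0 0.6"
}}

```text
clock: 20.72
tcp_pos: [0.63, -0.2056, 0.2079]
orientation: [0.186, 3.134, -0.0]
contact_force: [0.0, -0.0, -0.2]
grip_width: 0.0513
```

```bash
python3 -c "
from h import *
go((.5118,.209,.207),173.3)"; python3 pic.py p15 325 220 425 340 370 110 450 190
```

```text
t 20.73 tcp [ 0.63   -0.2056  0.2079] xang 173.2 tilt [-0.002 -0.   ] F [ 0.  -0.  -0.2] w 0.0513
tool delta cm [16.63 39.77  0.06] yaw rad -0.002
t 20.82 tcp [ 0.6299 -0.2053  0.2074] xang 173.1 tilt [-0.001 -0.   ] F [ 0.2 -0.2 -0.2] w 0.0513
tool delta cm [15.   15.86 10.72]
```

View pics/p15.png

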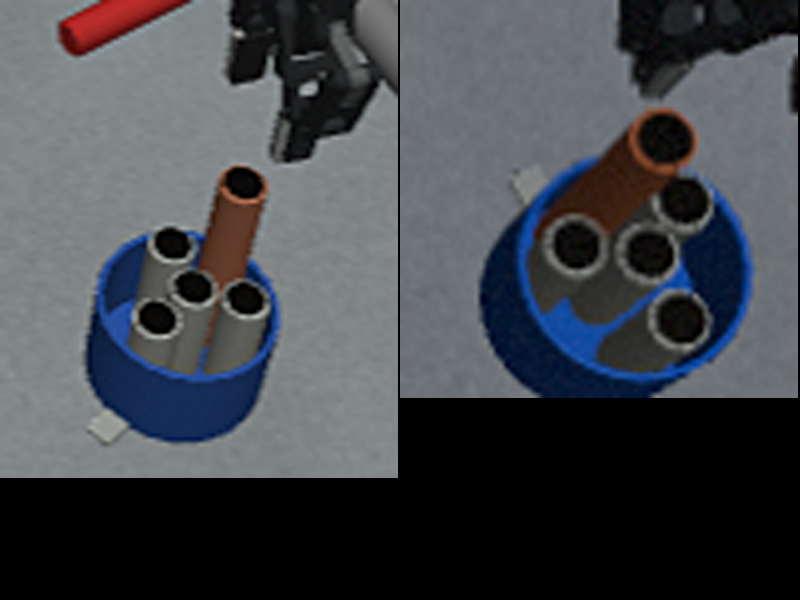

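Emit:
{"name": "carry_out", "arguments": {
  "series": "2.1 5 0 0 0.6; 2.1 5 0 0 0.6; 2.1 5 0 0 0.6; 2.1 5 0 0 0.6; 2.1 5 0 0 0.6; 2.1 5 0 0 0.6; 2.1 5 0 0 0.6; 2 4.8 0 0 0.6",
  "grip_force": 30
}}

```text
clock: 21.82
tcp_pos: [0.5097, 0.2115, 0.207]
orientation: [0.187, 3.135, 0.001]
contact_force: [0.3, -0.4, -0.8]
grip_width: 0.0507
```

Emit:
{"name": "carry_out", "arguments": {
  "series": "0 0 1 0 0.6; 0 0 1.5 0 0.6"
}}

```text
clock: 22.08
tcp_pos: [0.5107, 0.2094, 0.1814]
orientation: [0.185, 3.135, 0.0]
contact_force: [-0.1, -0.5, -0.3]
grip_width: 0.0514
```

```bash
python3 -c "
from h import *
go((.5118,.209,.123),173.3)"
```

```text
t 22.07 tcp [0.5107 0.2094 0.1814] xang 173.2 tilt [-0.001  0.   ] F [-0.1 -0.5 -0.3] w 0.0514
tool delta cm [-0.11 -0.03  5.84] yaw rad -0.001
```

Emit:
{"name": "carry_out", "arguments": {
  "series": "-0.05 -0.03 3 0 0.6; 0 0 2 0 0.6; 0 0 0.8 0 0.6; 0 0 0 0 0.6; 0 0 0 0 0; 0 0 0 0 0; 0 0 0 0 0; 0 0 0 0 0",
  "grip_force": 35
}}

```text
clock: 23.08
tcp_pos: [0.5112, 0.2095, 0.1242]
orientation: [0.184, 3.135, 0.001]
contact_force: [-0.9, -0.8, 4.7]
grip_width: 0.0274
```

Emit:
{"name": "carry_out", "arguments": {
  "series": "0 0 0 0 0; 0.3 0 -0.6 0 0; 0.45 0 -0.9 0 0; 0.9 0 -1.8 0 0; 0.9 0 -1.8 0 0; 0 0 -2.5 0 0; 0 0 -1 0 0; 0 0 0 0 0"
}}

```text
clock: 24.08
tcp_pos: [0.4853, 0.2126, 0.2101]
orientation: [0.183, 3.136, 0.001]
contact_force: [0.5, 0.5, -0.6]
grip_width: 0.0275
```

```bash
python3 pic.py p16 220 60 330 220 200 100 320 240; python3 -c "
from h import *
go((.54,-.09,.209),115)"
```

```text
t 24.18 tcp [0.4848 0.2122 0.2088] xang 173.3 tilt [ 0.001 -0.001] F [-1.   0.3 -1. ] w 0.0273
tool delta cm [ -4.35 -23.87  10.89] 
t 24.18 tcp [0.4848 0.2122 0.2088] xang 173.3 tilt [ 0.001 -0.001] F [-1.   0.3 -1. ] w 0.0273
tool delta cm [-9.010e+00 -2.937e+01 -1.000e-02] yaw rad 1.018
```

View pics/p16.png

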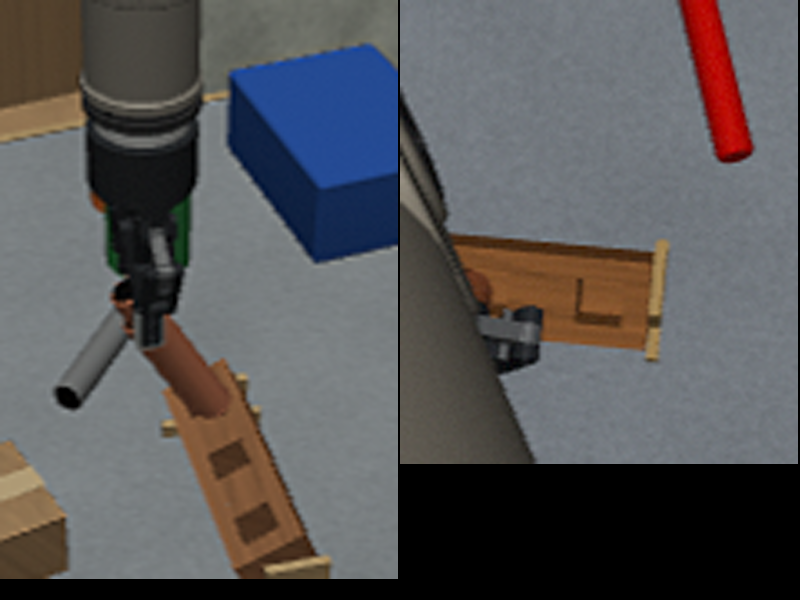

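Emit:
{"name": "carry_out", "arguments": {
  "series": "-1.5 -4.9 0 0 0; -1.5 -4.9 0 0 0; -1.5 -4.9 0 0 0; -1.5 -4.9 0 0 0; -1.5 -4.9 0 0 0; -1.5 -4.9 0 0 0; 0 0 0 0.17 0; 0 0 0 0.17 0"
}}

```text
clock: 25.18
tcp_pos: [0.5397, -0.0912, 0.2083]
orientation: [-0.723, -3.055, 0.001]
contact_force: [-0.2, 0.6, -1.7]
grip_width: 0.0275
```

Emit:
{"name": "carry_out", "arguments": {
  "series": "0 0 2 0.17 0; 0 0 2 0.17 0; 0 0 2 0.17 0; 0 0 2.4 0.17 0; 0 0 0 0 0"
}}

```text
clock: 25.8
tcp_pos: [0.5385, -0.0898, 0.1231]
orientation: [-1.687, -2.645, 0.006]
contact_force: [0.0, 0.4, -2.0]
grip_width: 0.0272
```

```bash
python3 -c "
from h import *
go((.6-.421*.068,-.216+.907*.068,.124),115)"
```

```text
t 25.8 tcp [ 0.5385 -0.0898  0.1231] xang 115.0 tilt [ 0.002 -0.005] F [ 0.   0.4 -2. ] w 0.0272
tool delta cm [-7.24  0.26 -0.1 ] yaw rad -0.001
```

Emit:
{"name": "carry_out", "arguments": {
  "series": "-1.5 0.15 0 0 0; -1.2 0.1 0 0 0; -0.9 0 0 0 0; -0.9 0 0 0 0; -0.9 0 0 0 0; -0.9 0 0 0 0; -0.6 0 0 0 0; -0.3 0 0 0 0"
}}

```text
clock: 26.8
tcp_pos: [0.5731, -0.1549, 0.1254]
orientation: [-1.692, -2.647, 0.0]
contact_force: [-0.9, 2.6, -0.2]
grip_width: 0.0266
```

Emit:
{"name": "carry_out", "arguments": {
  "series": "0 0 0 0 0"
}}

```text
clock: 26.92
tcp_pos: [0.5731, -0.1548, 0.1254]
orientation: [1.691, 2.647, -0.001]
contact_force: [-1.0, 2.4, -0.3]
grip_width: 0.0271
```

```bash
python3 ov.py p17 26 0 310 210 400 310 370 120 450 200;python3 -c "
from h import *
go((.6-.421*.068,-.216+.907*.068,.124),115)"
```

```text
G [ 0.5731 -0.1547  0.1364] foot [ 0.5731 -0.1548  0.0224] F [-1.   2.4 -0.3]
t 27.02 tcp [ 0.573  -0.1546  0.1254] xang 114.9 tilt [-0.001 -0.   ] F [-0.5  2.5 -1.2] w 0.0274
tool delta cm [ 0.1  -0.13  0.14] yaw rad -0.002
```

View pics/p17.png

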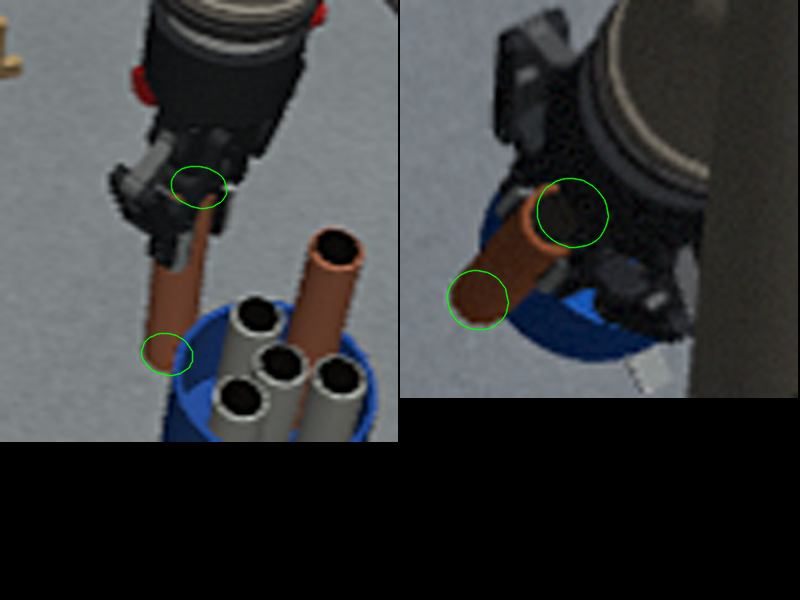

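Emit:
{"name": "carry_out", "arguments": {
  "series": "1.5 0 0 0 0; 1 0 1.0 0 0; 0 0 1 0 0; 0 0 0.2 0 0; 0 0 0.2 0 0; 0 0 0 0 0"
}}

```text
clock: 27.78
tcp_pos: [0.5637, -0.1331, 0.1031]
orientation: [1.691, 2.645, 0.001]
contact_force: [-3.1, -0.8, 16.5]
grip_width: 0.0271
```

Emit:
{"name": "carry_out", "arguments": {
  "series": "0 0 0.2 0 0; 0 0 0 0 0"
}}

```text
clock: 28.02
tcp_pos: [0.5646, -0.1345, 0.1026]
orientation: [1.691, 2.642, 0.002]
contact_force: [-4.8, -1.4, 25.7]
grip_width: 0.0273
```

Relieve, release, let it stand, regrip.

Emit:
{"name": "carry_out", "arguments": {
  "series": "0 0 -0.25 0 0; 0 0 0 0 0.45; 0 0 0 0 0.45; 0 0 0 0 0.45"
}}

```text
clock: 28.52
tcp_pos: [0.5623, -0.1316, 0.1016]
orientation: [-1.691, -2.647, 0.001]
contact_force: [0.6, 0.4, 0.2]
grip_width: 0.0387
```

```bash
python3 ov.py p18 26.5 0 290 200 380 300 340 110 420 190;python3 -c "
from h import *
go((.5955,-.2474,.2))"
```

```text
G [ 0.5623 -0.1316  0.1126] foot [ 0.5623 -0.1316 -0.0009] F [0.6 0.4 0.2]
t 28.62 tcp [ 0.5624 -0.1316  0.1017] xang 114.9 tilt [ 0. -0.] F [-0.1  0.1 -0.2] w 0.0383
tool delta cm [-11.89  -1.87  -9.83]
```

View pics/p18.png

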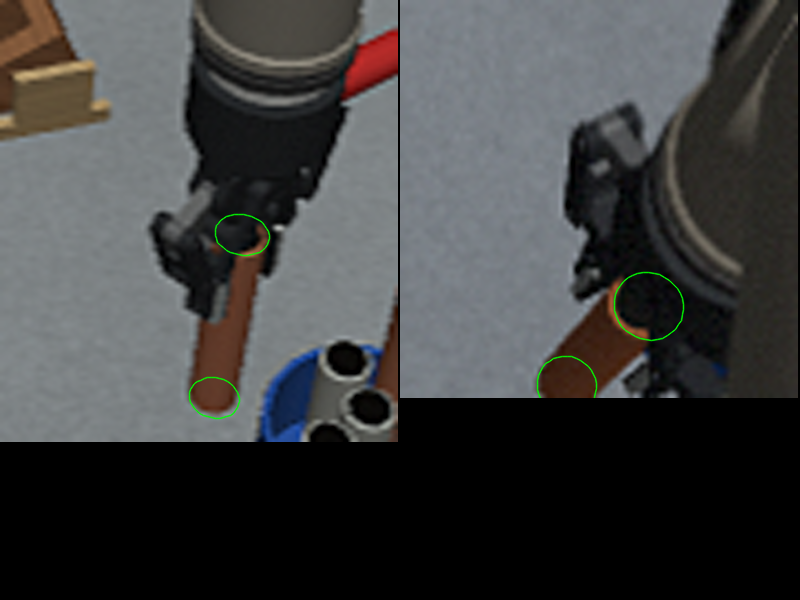

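Emit:
{"name": "carry_out", "arguments": {
  "series": "0 0 0 0 0; 0 0 0 0 0; 0 0 0 0 0; 0 0 -3 0 0; 0 0 -5 0 0; 0 0 -2 -0.17 0; 0 0 0 -0.17 0; 0 0 0 -0.17 0",
  "grip_force": 60
}}

```text
clock: 29.62
tcp_pos: [0.5624, -0.1316, 0.2021]
orientation: [0.96, 2.991, 0.0]
contact_force: [-1.0, -0.1, -2.0]
grip_width: 0.0265
```

Emit:
{"name": "carry_out", "arguments": {
  "series": "0 0 0 -0.17 0; 0 0 0 -0.17 0; 0 0 0 -0.15 0; 0 0 0 0 0"
}}

```text
clock: 30.12
tcp_pos: [0.5622, -0.1318, 0.2017]
orientation: [-0.217, -3.134, -0.0]
contact_force: [-0.4, -0.5, -1.3]
grip_width: 0.0272
```

```bash
python3 -c "
from h import *
go((.5955,-.2474,.2),172)"
```

```text
t 30.12 tcp [ 0.5622 -0.1318  0.2017] xang 172.1 tilt [0.001 0.   ] F [-0.4 -0.5 -1.3] w 0.0272
tool delta cm [ -4.9  -10.99   0.17] yaw rad 0.001
```

Emit:
{"name": "carry_out", "arguments": {
  "series": "-1.6 -3.7 0 0 0; -1.6 -3.7 0 0 0; -1.7 -3.6 0 0 0; 0 0 0.5 0 0; 0 0 0 0 0"
}}

```text
clock: 30.75
tcp_pos: [0.5955, -0.2464, 0.196]
orientation: [-0.217, -3.132, -0.002]
contact_force: [0.1, 1.2, -1.7]
grip_width: 0.0268
```

```bash
python3 ov.py p19 27.4 0 335 205 425 325 370 110 450 190;  python3 -c "
from h import *
go((.5955,-.2474,.107),172)"
```

```text
G [ 0.5955 -0.2464  0.207 ] foot [ 0.5953 -0.2463  0.0944] F [ 0.1  1.2 -1.7]
t 30.85 tcp [ 0.596  -0.2456  0.1966] xang 172.2 tilt [0.001 0.001] F [ 1.2 -0.3 -2. ] w 0.0266
tool delta cm [ 0.02 -0.19  8.96] yaw rad 0.004
```

View pics/p19.png

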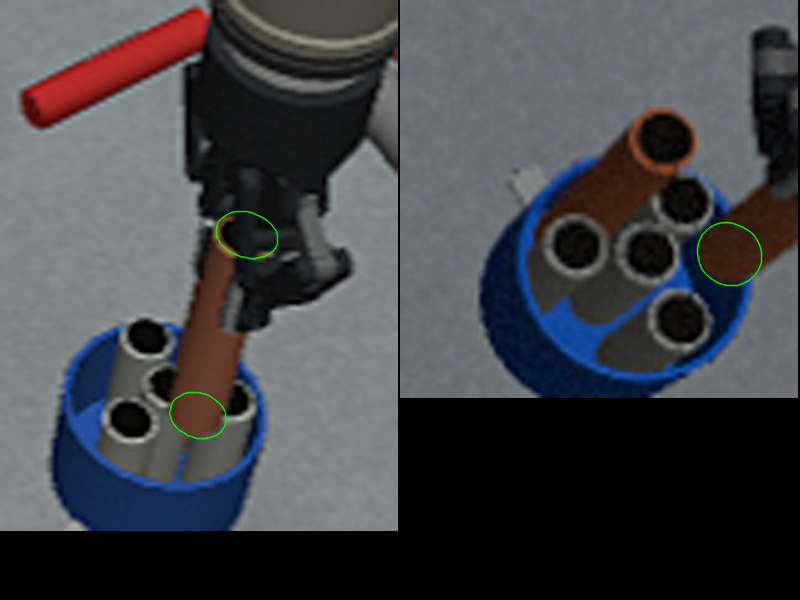

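Emit:
{"name": "carry_out", "arguments": {
  "series": "0 -0.1 1 0 0; 0 0 1 0 0; 0 0 0.8 0 0; 0 0 0 0 0"
}}

```text
clock: 31.35
tcp_pos: [0.5953, -0.248, 0.1679]
orientation: [-0.215, -3.132, -0.001]
contact_force: [-0.1, -0.4, -1.1]
grip_width: 0.0265
```

```bash
python3 ov.py p20 27.4 0 345 235 415 325 395 125 455 185;  python3 -c "
from h import *
go((.5955,-.2474,.107),172)"
```

```text
G [ 0.5954 -0.248   0.1789] foot [ 0.5952 -0.248   0.0663] F [-0.1 -0.4 -1.1]
t 31.45 tcp [ 0.596  -0.2484  0.169 ] xang 172.2 tilt [ 0. -0.] F [ 1.3 -0.  -1.1] w 0.0269
tool delta cm [0.06 0.1  6.2 ] yaw rad 0.003
```

View pics/p20.png

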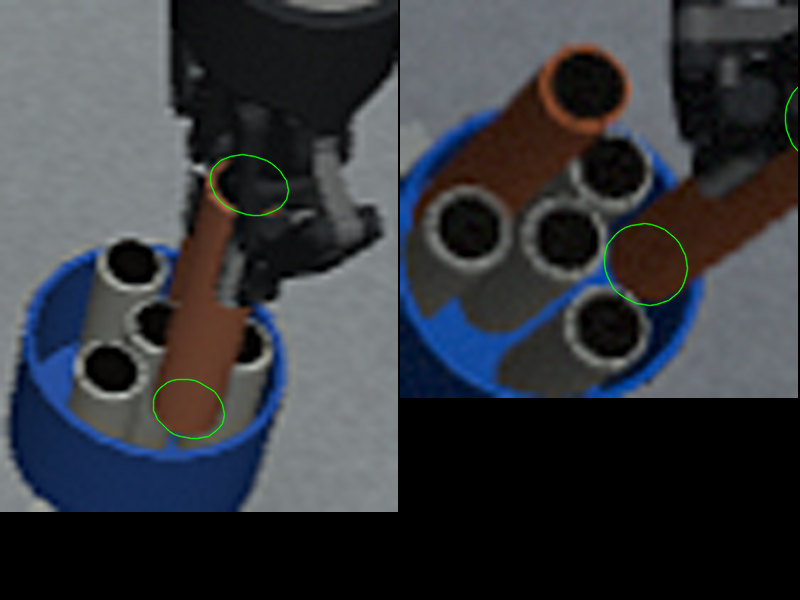

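Emit:
{"name": "carry_out", "arguments": {
  "series": "0 0.08 1 0 0; 0 0 1 0 0; 0 0 1 0 0; 0 0 0 0 0"
}}

```text
clock: 31.95
tcp_pos: [0.5953, -0.2472, 0.1376]
orientation: [-0.215, -3.132, -0.001]
contact_force: [-0.2, 0.3, -1.0]
grip_width: 0.0266
```

Emit:
{"name": "carry_out", "arguments": {
  "series": "0 0 1 0 0; 0 0 1 0 0; 0 0 0.6 0 0; 0 0 0 0 0"
}}

```text
clock: 32.45
tcp_pos: [0.5957, -0.2474, 0.1123]
orientation: [-0.215, -3.133, -0.0]
contact_force: [0.6, 0.5, -1.6]
grip_width: 0.0266
```

Emit:
{"name": "carry_out", "arguments": {
  "series": "0 0 0.35 0 0; 0 0 0.15 0 0; 0 0 0.1 0 0; 0 0 0 0 0"
}}

```text
clock: 32.95
tcp_pos: [0.5961, -0.2476, 0.1071]
orientation: [0.215, 3.134, -0.0]
contact_force: [0.5, 0.2, -0.5]
grip_width: 0.0265
```

Emit:
{"name": "carry_out", "arguments": {
  "series": "0 0 0.1 0 0; 0 0 0 0 0"
}}

```text
clock: 33.2
tcp_pos: [0.5964, -0.2477, 0.107]
orientation: [0.215, 3.133, 0.0]
contact_force: [-2.5, 1.2, 5.1]
grip_width: 0.0268
```

Emit:
{"name": "carry_out", "arguments": {
  "series": "0 0 0 0 0.5; 0 0 0 0 0.5; 0 0 -2 0 0.5; 0 0 -4 0 0.5; 0 0 -4 0 0.5; 0 0 0 0 0.6"
}}

```text
clock: 33.95
tcp_pos: [0.5982, -0.249, 0.2111]
orientation: [0.215, 3.126, -0.003]
contact_force: [0.0, 0.1, -0.3]
grip_width: 0.0514
```

```bash
python3 pic.py p21 325 220 425 340 370 110 450 190; python3 -c "
from h import *
go((.5201,.2836,.207),173.3)"
```

```text
t 34.05 tcp [ 0.5963 -0.2476  0.2071] xang 172.2 tilt [-0.002  0.   ] F [-0.4 -0.1  0.2] w 0.0514
tool delta cm [12.52 20.24 10.69] 
t 34.05 tcp [ 0.5963 -0.2476  0.2071] xang 172.2 tilt [-0.002  0.   ] F [-0.4 -0.1  0.2] w 0.0514
tool delta cm [ 1.479e+01  5.159e+01 -1.000e-02] yaw rad -0.020
```

View pics/p21.png

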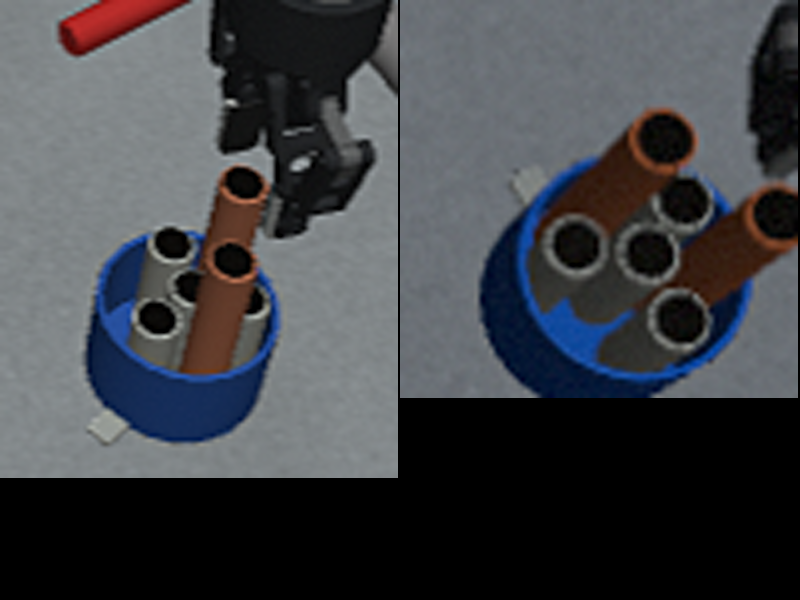

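Emit:
{"name": "carry_out", "arguments": {
  "series": "1.6 5.5 0 -0.02 0.6; 1.6 5.5 0 0 0.6; 1.6 5.5 0 0 0.6; 1.6 5.5 0 0 0.6; 1.6 5.5 0 0 0.6; 1.6 5.5 0 0 0.6; 1.6 5.5 0 0 0.6; 1.6 5.5 0 0 0.6",
  "grip_force": 35
}}

```text
clock: 35.05
tcp_pos: [0.5201, 0.206, 0.2052]
orientation: [-0.183, -3.135, 0.002]
contact_force: [0.2, -0.0, -0.1]
grip_width: 0.0515
```

Emit:
{"name": "carry_out", "arguments": {
  "series": "1.5 5.5 0 0 0.6; 0 1.5 0 0 0.6; 0 0 0 0 0.6"
}}

```text
clock: 35.42
tcp_pos: [0.514, 0.2762, 0.205]
orientation: [-0.18, -3.135, 0.002]
contact_force: [0.2, -1.2, -0.3]
grip_width: 0.0511
```

```bash
python3 -c "
from h import *
go((.5201,.2836,.1225),173.3)"
```

```text
t 35.42 tcp [0.514  0.2762 0.205 ] xang 173.4 tilt [ 0.001 -0.001] F [ 0.2 -1.2 -0.3] w 0.0511
tool delta cm [-0.53  0.82  8.25] yaw rad 0.002
```

Emit:
{"name": "carry_out", "arguments": {
  "series": "-0.5 0.8 1 0 0.6; 0 0 3 0 0.6; 0 0 2 0 0.6; 0 0 0 0 0.6; 0 0 0 0 0.6"
}}

```text
clock: 36.05
tcp_pos: [0.5213, 0.2823, 0.1465]
orientation: [0.186, 3.135, 0.0]
contact_force: [0.6, -0.8, 0.8]
grip_width: 0.0514
```

```bash
python3 -c "
from h import *
go((.5201,.2836,.1225),173.3)"
```

```text
t 36.05 tcp [0.5213 0.2823 0.1465] xang 173.2 tilt [-0.001  0.   ] F [ 0.6 -0.8  0.8] w 0.0514
tool delta cm [0.14 0.11 2.4 ] yaw rad -0.002
```

Emit:
{"name": "carry_out", "arguments": {
  "series": "0.1 0.1 2.4 0 0.6; 0 0 0 0 0.6; 0 0 0 0 0; 0 0 0 0 0; 0 0 0 0 0; 0 0 0 0 0; 0 0 0 0 0"
}}

```text
clock: 36.92
tcp_pos: [0.5203, 0.2846, 0.1231]
orientation: [0.184, 3.135, 0.002]
contact_force: [-1.4, -0.7, 6.4]
grip_width: 0.0273
```

Emit:
{"name": "carry_out", "arguments": {
  "series": "0.3 0 -0.6 0 0; 0.45 0 -0.9 0 0; 0.9 0 -1.8 0 0; 0.9 0 -1.8 0 0; 0 0 -2.5 0 0; 0 0 -1 0 0; 0 0 0 0 0"
}}

```text
clock: 37.8
tcp_pos: [0.4942, 0.2876, 0.2089]
orientation: [0.183, 3.135, 0.002]
contact_force: [-0.0, 0.2, -2.3]
grip_width: 0.0273
```

```bash
python3 pic.py p22 220 60 330 220 200 100 320 240; python3 -c "
from h import *
go((.54,-.09,.209),115)"
```

```text
t 37.9 tcp [0.4936 0.2871 0.2074] xang 173.3 tilt [ 0.001 -0.001] F [ 0.4 -1.  -2.7] w 0.0272
tool delta cm [ -4.33 -31.41  10.75] 
t 37.9 tcp [0.4936 0.2871 0.2074] xang 173.3 tilt [ 0.001 -0.001] F [ 0.4 -1.  -2.7] w 0.0272
tool delta cm [ -8.99 -36.91  -0.15] yaw rad 1.018
```

View pics/p22.png

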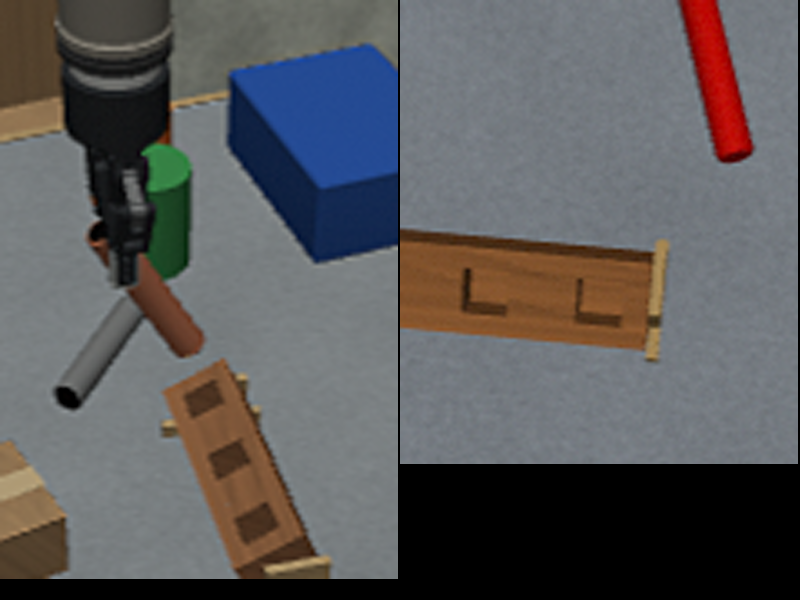

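Emit:
{"name": "carry_out", "arguments": {
  "series": "-1.3 -5.3 0 0 0; -1.3 -5.3 0 0 0; -1.3 -5.3 0 0 0; -1.3 -5.3 0 0 0; -1.3 -5.3 0 0 0; -1.3 -5.3 0 0 0; -1.2 -5.1 0 0 0; 0 0 0 0.17 0"
}}

```text
clock: 38.9
tcp_pos: [0.5396, -0.0959, 0.2073]
orientation: [-0.468, -3.106, 0.004]
contact_force: [0.2, 0.9, -1.6]
grip_width: 0.0276
```

Emit:
{"name": "carry_out", "arguments": {
  "series": "0 0 1 0.17 0; 0 0 2 0.17 0; 0 0 2 0.17 0; 0 0 2 0.17 0; 0 0 1.2 0.17 0; 0 0 0 0 0"
}}

```text
clock: 39.65
tcp_pos: [0.5393, -0.0895, 0.1243]
orientation: [-1.687, -2.646, 0.004]
contact_force: [-0.8, 0.2, -1.6]
grip_width: 0.0275
```

```bash
python3 -c "
from h import *
go((.6-.421*.068,-.216+.907*.068,.124),115)"
```

```text
t 39.65 tcp [ 0.5393 -0.0895  0.1243] xang 115.0 tilt [ 0.001 -0.004] F [-0.8  0.2 -1.6] w 0.0275
tool delta cm [-7.23  0.17  0.02] yaw rad -0.001
```

Emit:
{"name": "carry_out", "arguments": {
  "series": "-1.5 0.1 0 0 0; -1.2 0.07 0 0 0; -0.9 0 0 0 0; -0.9 0 0 0 0; -0.9 0 0 0 0; -0.9 0 0 0 0; -0.6 0 0 0 0; -0.3 0 0 0 0"
}}

```text
clock: 40.65
tcp_pos: [0.5725, -0.1548, 0.126]
orientation: [-1.692, -2.647, 0.0]
contact_force: [-1.0, 2.5, -1.1]
grip_width: 0.0272
```

Emit:
{"name": "carry_out", "arguments": {
  "series": "0 0 0 0 0"
}}

```text
clock: 40.78
tcp_pos: [0.5725, -0.1547, 0.1259]
orientation: [1.691, 2.647, -0.001]
contact_force: [-0.7, 1.4, -1.6]
grip_width: 0.0272
```

```bash
python3 ov.py p23 26 0 310 210 400 310 370 120 450 200;python3 -c "
from h import *
go((.6-.421*.068,-.216+.907*.068,.124),115)"
```

```text
G [ 0.5725 -0.1547  0.1369] foot [ 0.5725 -0.1548  0.0229] F [-0.7  1.4 -1.6]
t 40.88 tcp [ 0.5724 -0.1545  0.1259] xang 114.9 tilt [-0.001 -0.   ] F [-1.1  1.3 -1.5] w 0.0272
tool delta cm [ 0.06 -0.09  0.19] yaw rad -0.002
```

View pics/p23.png

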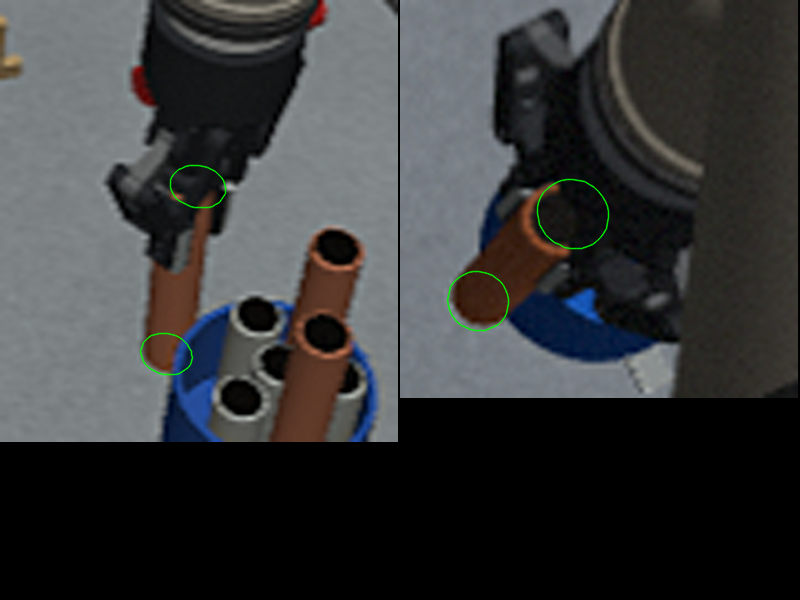

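Same as before; press on the bench.

Emit:
{"name": "carry_out", "arguments": {
  "series": "1.5 0 0 0 0; 1 0 1.0 0 0; 0 0 1 0 0; 0 0 0.2 0 0; 0 0 0.2 0 0; 0 0 0 0 0"
}}

```text
clock: 41.62
tcp_pos: [0.5619, -0.1324, 0.1028]
orientation: [-1.692, -2.646, -0.0]
contact_force: [-3.5, 0.8, 6.8]
grip_width: 0.0269
```

Emit:
{"name": "carry_out", "arguments": {
  "series": "0 0 0.25 0 0; 0 0 0 0 0"
}}

```text
clock: 41.88
tcp_pos: [0.5636, -0.134, 0.1021]
orientation: [1.691, 2.643, 0.002]
contact_force: [-3.5, -1.0, 17.1]
grip_width: 0.027
```

Emit:
{"name": "carry_out", "arguments": {
  "series": "0 0 0.15 0 0; 0 0 0 0 0; 0 0 -0.3 0 0; 0 0 0 0 0.45; 0 0 0 0 0.45; 0 0 0 0 0.45"
}}

```text
clock: 42.62
tcp_pos: [0.5619, -0.1315, 0.1007]
orientation: [-1.691, -2.647, 0.0]
contact_force: [-0.6, 0.1, 0.2]
grip_width: 0.0383
```

```bash
python3 ov.py p24 27 0 290 200 380 300 340 110 420 190;python3 -c "
from h import *
go((.5753,-.1964,.2),231.5)"
```

```text
G [ 0.5619 -0.1315  0.1117] foot [ 0.5618 -0.1315 -0.0013] F [-0.6  0.1  0.2]
t 42.73 tcp [ 0.5619 -0.1316  0.1008] xang 114.9 tilt [ 0. -0.] F [ 0.8 -0.8 -0.3] w 0.0384
tool delta cm [-6.45 -1.52 -9.92] yaw rad -2.035
```

View pics/p24.png

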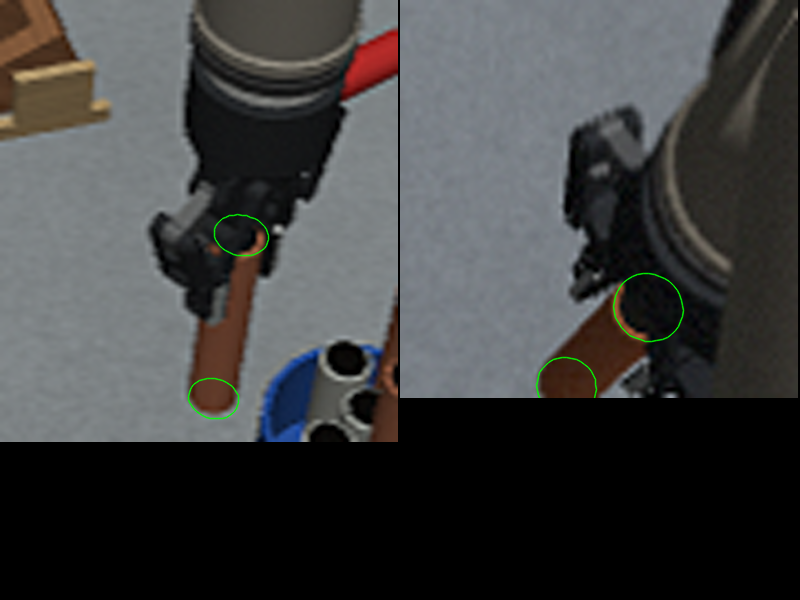

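Emit:
{"name": "carry_out", "arguments": {
  "series": "0 0 0 0 0; 0 0 0 0 0; 0 0 0 0 0; 0 0 -3 0 0; 0 0 -5 0 0; 0 0 -2 0 0; 0 0 0 0 0; 0 0 0 0 0",
  "grip_force": 60
}}

```text
clock: 43.72
tcp_pos: [0.5611, -0.1312, 0.1997]
orientation: [-1.69, -2.646, 0.001]
contact_force: [-0.1, -0.5, -1.0]
grip_width: 0.0265
```

```bash
python3 -c "
from h import *
go((.5753,-.1964,.197))"
```

```text
t 43.73 tcp [ 0.5611 -0.1312  0.1997] xang 114.9 tilt [ 0.001 -0.002] F [-0.1 -0.5 -1. ] w 0.0265
tool delta cm [-6.52 -1.45  0.26]
```

Emit:
{"name": "carry_out", "arguments": {
  "series": "-3 -0.7 0 0 0; -2.5 -0.5 0.3 0 0; -1 -0.25 0 0 0; 0 0 0 0 0; 0 0 0 0 0"
}}

```text
clock: 44.35
tcp_pos: [0.576, -0.1954, 0.1975]
orientation: [-1.689, -2.647, -0.001]
contact_force: [-0.1, 0.1, -1.5]
grip_width: 0.0265
```

```bash
python3 ov.py p25 28.3 0 335 205 425 325 370 110 450 190;  python3 -c "
from h import *
go((.5753,-.1964,.106),115)"
```

```text
G [ 0.576  -0.1954  0.2085] foot [ 0.5759 -0.1953  0.0968] F [-0.1  0.1 -1.5]
t 44.45 tcp [ 0.5762 -0.1954  0.1978] xang 115.0 tilt [0.001 0.   ] F [-1.  -0.4 -1.9] w 0.0263
tool delta cm [-0.06 -0.13  9.18] yaw rad -0.001
```

View pics/p25.png

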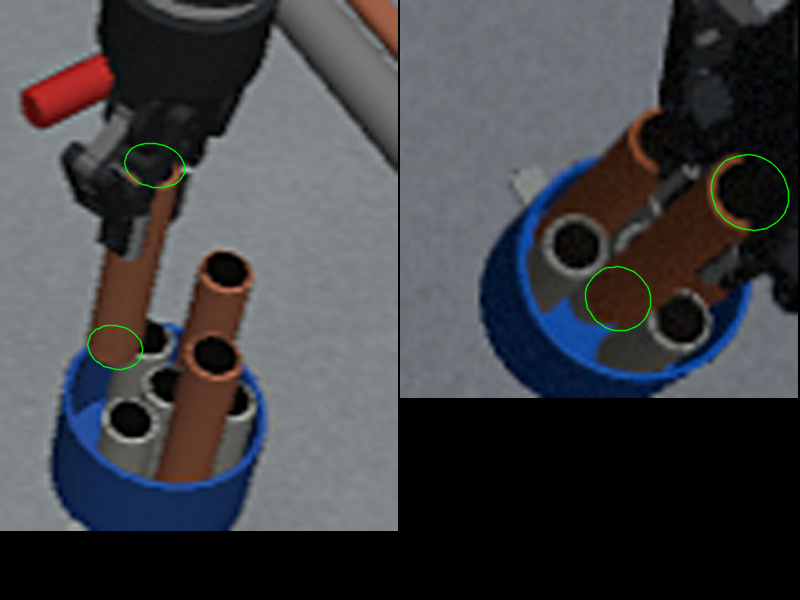

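Emit:
{"name": "carry_out", "arguments": {
  "series": "-0.05 -0.1 1 0 0; 0 0 1 0 0; 0 0 0.8 0 0; 0 0 0 0 0"
}}

```text
clock: 44.95
tcp_pos: [0.5748, -0.1974, 0.1689]
orientation: [-1.69, -2.646, 0.001]
contact_force: [0.0, 0.2, -2.2]
grip_width: 0.0268
```

```bash
python3 ov.py p26 28.3 0 345 235 415 325 385 125 445 185;  python3 -c "
from h import *
go((.5753,-.1964,.106),115)"
```

```text
G [ 0.5749 -0.1974  0.1799] foot [ 0.5747 -0.1973  0.0682] F [ 0.   0.2 -2.2]
t 45.05 tcp [ 0.5755 -0.1978  0.1699] xang 114.9 tilt [-0. -0.] F [ 0.7  0.6 -1.2] w 0.0266
tool delta cm [0.13 0.04 6.39] yaw rad -0.003
```

View pics/p26.png

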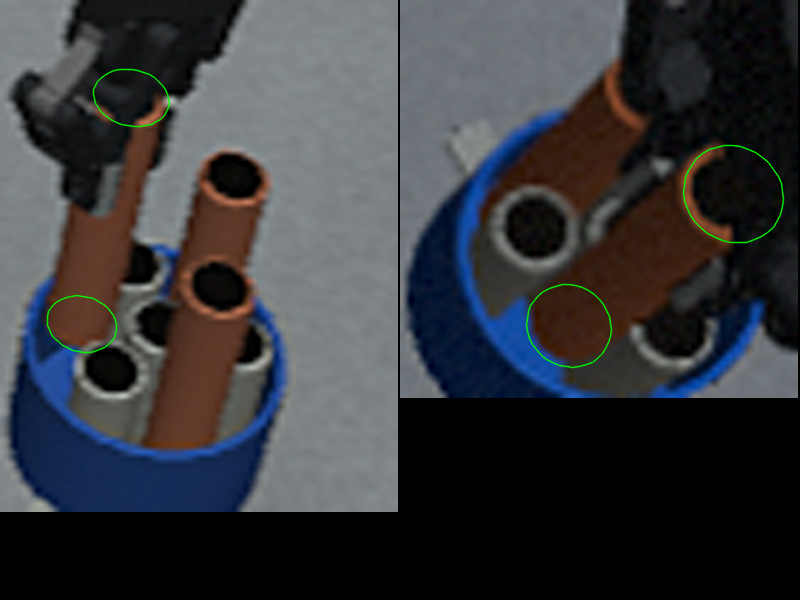

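Inside the gap. Nudge back 0.1 cm and lower.

Emit:
{"name": "carry_out", "arguments": {
  "series": "0.1 0 1 0 0; 0 0 1 0 0; 0 0 1 0 0; 0 0 0 0 0"
}}

```text
clock: 45.55
tcp_pos: [0.5743, -0.1964, 0.1388]
orientation: [-1.69, -2.646, 0.001]
contact_force: [-0.0, -0.4, -1.3]
grip_width: 0.0266
```

Emit:
{"name": "carry_out", "arguments": {
  "series": "0 0 1 0 0; 0 0 1 0 0; 0 0 0.7 0 0; 0 0 0 0 0"
}}

```text
clock: 46.05
tcp_pos: [0.5746, -0.1965, 0.1122]
orientation: [-1.69, -2.647, 0.001]
contact_force: [-0.3, 0.3, -1.2]
grip_width: 0.027
```

Emit:
{"name": "carry_out", "arguments": {
  "series": "0 0 0.3 0 0; 0 0 0.15 0 0; 0 0 0 0 0"
}}

```text
clock: 46.42
tcp_pos: [0.575, -0.1967, 0.1085]
orientation: [1.691, 2.648, 0.0]
contact_force: [0.2, 0.1, -2.2]
grip_width: 0.0263
```

Emit:
{"name": "carry_out", "arguments": {
  "series": "0 0 0.15 0 0; 0 0 0.1 0 0; 0 0 0 0 0"
}}

```text
clock: 46.8
tcp_pos: [0.5751, -0.1967, 0.1061]
orientation: [1.691, 2.647, 0.0]
contact_force: [-0.0, 0.0, -1.2]
grip_width: 0.0268
```

Emit:
{"name": "carry_out", "arguments": {
  "series": "0 0 0.1 0 0; 0 0 0 0 0"
}}

```text
clock: 47.05
tcp_pos: [0.5753, -0.1971, 0.106]
orientation: [1.691, 2.647, 0.001]
contact_force: [-2.1, 0.5, 6.7]
grip_width: 0.0267
```

On the floor. Release and retreat.

Emit:
{"name": "carry_out", "arguments": {
  "series": "0 0 0 0 0.5; 0 0 0 0 0.5; 0 0 -2 0 0.5; 0 0 -4 0 0.5; 0 0 -4 0 0.5; 6 0 -1 0 0.5; 6 0 0 0 0.5; 6 0 0 0 0.5"
}}

```text
clock: 48.05
tcp_pos: [0.4989, -0.0321, 0.2163]
orientation: [1.691, 2.646, 0.003]
contact_force: [0.0, 1.8, 0.5]
grip_width: 0.0427
```

Emit:
{"name": "carry_out", "arguments": {
  "series": "6 0 0 0 0.5; 0 0 0 0 0.5; 0 0 0 0 0.5"
}}

```text
clock: 48.42
tcp_pos: [0.4746, 0.0208, 0.216]
orientation: [1.69, 2.647, 0.002]
contact_force: [0.7, 0.0, 0.4]
grip_width: 0.0426
```

```bash
python3 pic.py p27 325 220 425 340 370 110 450 190; python3 -c "
from h import *
fs=eyes.grab_frame('side');ft=eyes.grab_frame('top')
cv2.imwrite('pics/s28.png',fs['color'])
for n,us,ut in [('flux','flux',0),('carton','carton',0),('tape','tape',0)]:
    a=spotter.mark_of(fs,n);b=spotter.mark_of(ft,n)
    if a and b: print(n,a[0]['uv'],b[0]['uv'],np.round(tri(fs,ft,a[0]['uv'],b[0]['uv'])[0],3))
"
```

```text
t 48.52 tcp [0.4748 0.0196 0.2156] xang 114.7 tilt [-0.001  0.001] F [ 0.3 -0.3 -1. ] w 0.0427
tool delta cm [-5.55  0.21 11.56] 
carton [217.1, 211.5] [215.5, 272.1] [0.37  0.236 0.   ]
tape [239.8, 261.2] [300.6, 268.2] [ 0.373  0.046 -0.007]
```

View pics/p27.png

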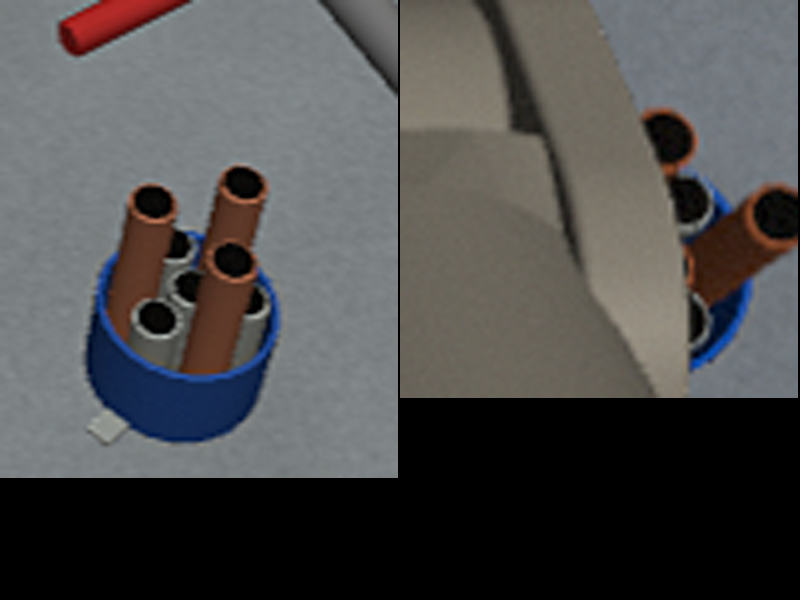

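View pics/s28.png

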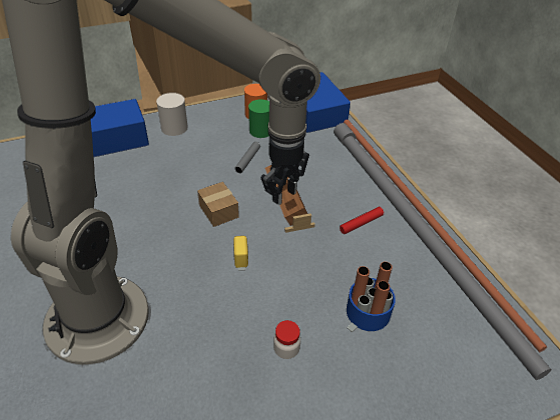

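```bash
python3 -c "
from h import *
fs=eyes.grab_frame('side')
for n,u,z in [('E2',(152,203),.145),('E1',(243,185),.145),('E3',(233,262),.145),('C',(156,319),.08),('B',(177,246),.08)]:
    p=(325+u[0]/3.98-.4,220+u[1]/3.98-.4); print(n,np.round(onz(fs,p,z),4))
go((.5,0,.2)); print(r.hand_in())"
```

```text
E2 [ 0.5732 -0.1968  0.145 ]
E1 [ 0.627 -0.204  0.145]
E3 [ 0.5942 -0.2483  0.145 ]
C [ 0.5682 -0.2283  0.08  ]
B [ 0.6049 -0.1876  0.08  ]
t 48.98 tcp [0.4741 0.0208 0.2149] xang 114.8 tilt [-0. -0.] F [0.2 0.7 0.2] w 0.0426
tool delta cm [-2.97  1.48  1.49] 
the job is handed in; nothing more can be done
None
```

All three copper pipes are out of the rack and standing in the tub's three empty places. The job was handed in at about 49 s, with the arm clear of everything.

**How it was done:** The tool cannot tilt, so I had to straighten each leaning pipe on the way.
1. I drew each pipe out along its pocket and turned it upright by pushing its foot lightly against the outside of the fixed tub.
2. I pressed the foot flat on the bench, let go so it stood by itself, and gripped it again.
3. I lowered it slowly between the short pipes until it touched the tub floor at about 3 to 7 N, then let go.

**Last checks:**
- **Pipes:** In the last side picture all seven stand upright, with the same short pipe in the middle. The long pipe tops are within about 2 mm of where I aimed, taking their height as 145 mm. The short pipes' tops had barely moved.
- **Carton and tape:** Both still measure within a few millimetres of where they started.
- **Jar:** The network did not find the jar in both last pictures, so I only checked it by eye. It looks unmoved in the side view.
- **Top camera:** The arm hid part of the tub in the last top view, so the packing check rests mostly on the side camera.

**What went wrong:** My first try at straightening a pipe, by dragging its foot on the bench, only slid it. It disturbed nothing.

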